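Stand an angle post against the straightedge by way of a tipping cradle

TASK

Lay the L-shaped aluminium post on its back in the tipping cradle, sole against the cradle's end plate, let go, and tip the cradle fully up without holding the post. Then regrip the now upright post and stand it, without dropping it, on the green sheet: flat back flush against the face of the steel straightedge nearer the robot, foot pointing away from the straightedge, centred on the scribed mark. Leave the tape roll, the stepped weight and the steel offcut alone.

Things in the scene. Friction and masses are not known exactly. Their poses are not given: they have to be found in the camera images.
- post: Plain aluminium L: square stem 28 x 28 mm, 170 mm long over all, with a foot plate at one end, 14 thick, 60 wide (y), reaching 60 mm from the back; stem and foot flush at the flat back. 0.3-0.6 kg. x: from sole along the stem to the top; z: from back to toe of the foot. Origin: middle of the heel edge (back meets sole). It starts lying on its back on the bench, z up. Standing: x up.
- post_heel (a point): The post's origin, middle of the heel edge where back meets sole (axes as the post's). The centre of mass lies 68 mm along x and 19 mm along z from it.
- post_toe (a point): Middle of the toe edge of the sole, 60 mm from the heel along the post's z (axes as the post's).
- post_top (a point): Centre of the square top end of the stem, at (170, 0, 14) mm in the post's frame (axes as the post's).
- cradle_base: Fixed base of the tipping cradle: grey plate 220 x 120 x 6 mm (x -90 to 130), two hinge brackets at y = +-42 to 50 mm, 46 mm high. Origin on the bench right under the middle of the hinge line, z up; x points along the bed from hinge to free end. The hinge line runs along y, 34 mm above the bench.
- cradle (a joint): Cradle angle: 0 = down, bed level (start); 1.571 = fully up against its stop, bed upright. Damped (0.15 N m s/rad). It stays down by its weight; once past the balance it sinks slowly to the upper stop and stays there, loaded or empty. Tipping it up loaded takes about 3 to 6 N at the lever.
- seat (a point): On the hinge line, where bed and end plate meet: here the seated post's heel lies, axes matching the post's (turns with the cradle: x along the bed, z out of it). Bed top z = 0, 22 wide, 118 long, 6 thick. End plate x -8 to 0, 76 wide, to z 63. Cheeks beside the foot: x 0-20, to z 27, 66 apart. (All mm.) Cradle up: the stem's top 52 mm stand free.
- lever (a point): Point on the +x face of the lever, 105 mm from the hinge (x 0, z 105 in the seat's axes). Lever: flat bar 26 wide, 8 thick (x -8 to 0), from the end plate to z = 138, ending in a black cross bar 50 long, 16 thick (z 130-146). Upright when the cradle is down; push it to -x and on down a quarter circle to tip the cradle up: it then lies level, this face up, 34 mm above the bench.
- sheet: Fixed green sheet 230 x 240 x 6 mm (x -110 to 120, y +-120 mm), with a steel straightedge bar fixed on it. Origin on the bench below the mark, z up. The bar lies along y (230 mm long), from x = 0 to 25 mm and 15 mm high above the sheet; its face at x = 0 looks towards -x, roughly to the robot.
- mark (a point): Point on the sheet's top (6 mm above the bench) at the foot of the straightedge's x = 0 face, right below the black line scribed across the middle of the bar; axes as the sheet's. The post's heel belongs here, with the toe towards -x.
- tape_roll: Bystander: roll of masking tape, 104 mm across, 48 mm high, standing flat; origin at the centre of its underside.
- stepped_weight: Bystander: dark steel stepped weight, 70 mm across, 70 mm high; origin at the centre of its underside.
- offcut: Bystander: flat steel strip 50 x 150 x 6 mm (long along its y); origin at the centre of its underside.

How it is judged:
On the way, in this order (a step that is already met when the one before it is completed fails the run):
1. the post lies on its back in the lowered cradle, sole at the end plate, let go (value of joint cradle below 0.1 rad and x of post_heel in the frame of seat between -0.004 and 0.008 m and y of post_heel in the frame of seat between -0.006 and 0.006 m and z of post_heel in the frame of seat between -0.004 and 0.006 m and angle between the x axis of post and the x axis of seat, either way round below 0.08 rad and x of post_top in the frame of seat above 0.15 m and z of post_toe in the frame of seat above 0.052 m and contact force between post and the fingers below 0.1 N), for 0.2 s.
2. the cradle is fully up with the post standing in it, not held (value of joint cradle above 1.5 rad and x of post_heel in the frame of seat between -0.004 and 0.008 m and y of post_heel in the frame of seat between -0.006 and 0.006 m and z of post_heel in the frame of seat between -0.004 and 0.006 m and angle between the x axis of post and the x axis of seat, either way round below 0.08 rad and x of post_top in the frame of seat above 0.15 m and z of post_toe in the frame of seat above 0.052 m and contact force between post and the fingers below 0.1 N), for 0.2 s.
At the end, for the whole second after the job is handed in: The post stands upright (within 0.05 rad) and still on the green sheet, released, its back against the straightedge (gap under 4 mm, turned under 0.06 rad), toe away from the straightedge, its heel centred on the scribed mark within 12 mm (angle between post's own x axis and vertical below 0.05 rad and x of post_heel in the frame of mark between -0.004 and 0.003 m and y of post_heel in the frame of mark between -0.012 and 0.012 m and z of post_heel in the frame of mark between -0.003 and 0.004 m and angle between the z axis of post and the x axis of mark, either way round below 0.06 rad and x of post_toe in the frame of mark below -0.05 m and height (world z) of post_top above 0.16 m and contact force between post and the fingers below 0.1 N and contact force between post and sheet above 1 N and linear speed of post below 0.02 m/s); the robot touches nothing.
It fails at once if the post is held by the fingers while the cradle swings (value of joint cradle between 0.3 and 1.3 rad and contact force between post and the fingers above 1 N).
It fails at once if the post is dropped or toppled (moves faster than 0.5 m/s while not held) (linear speed of post above 0.5 m/s and contact force between post and the fingers below 0.1 N).
It fails at once if the tape roll is moved more than 20 mm (distance of tape_roll from where it was at the start of the episode above 0.02 m).
It fails at once if the stepped weight is moved more than 20 mm (distance of stepped_weight from where it was at the start of the episode above 0.02 m).
It fails at once if the steel offcut is moved more than 20 mm (distance of offcut from where it was at the start of the episode above 0.02 m).
It also fails if it takes over 72 s, if anything falls off the work surface, if the arm or the gripper's body presses on something with over 40 N, if the wrist force passes 120 N, or if a joint passes its speed limit or range.

ROBOT

A 6-joint arm with a two-finger parallel gripper is mounted at the origin on the work surface. World frame = base frame: x ahead of the robot, y to its left, z up, the work surface at z = 0. Lengths are in m, angles in rad, forces in N, time in s.
With the tool pointing down it reaches from about 0.4 to 0.925 m from the base axis. Payload 12.5 kg.
Tool frame: the origin (TCP) lies on the centre line of the jaws, within the pads' length; the fingertips stand 17 mm ahead of it and the grasp point (between the pads) lies 2 mm behind it; z points along the fingers, y is the line along which they close (so a half turn about z gives the same grasp; the last joint's range is limited). The gripper opens to 95 mm and grips with 3 to 60 N. Pads are 20 mm wide; open, the fingers measure 119 mm over their backs; the gripper's body (75 mm by 180 mm) begins 59 mm behind the grasp point.
Start: joints at [-1.218, 0.491, 1.559, -0, 1.092, -0.106], TCP at [0.277, -0.56, 0.232] pointing down, gripper open.
Joint ranges: [-3.1, 3.1], [-0.84, 2.19], [0.05, 2.79], [-1.13, 4.28], [0.06, 2.93], [-2.69, 2.69]. Speed limits (rad/s): [2.22, 2.22, 2.79, 3.14, 3.14, 3.14].

INTERFACE

Orientations are given as a unit quaternion [x, y, z, w].
In Python, from plant import observe, snapshot, finish_job gives the robot as it stands.
- The arm moves only by the tool jog_arm, never from a script. Its argument "rows" is a list of rows, each an object of numbers: "tx", "ty", "tz": the shift along the tool's x, y, z in cm; "wx", "wy", "wz": the turn, a rotation vector about the tool's x, y, z in degrees; "grip": the finger opening in cm, from 0 to 9.51. A call has 1 to 5 rows; each row is the pose to reach, as a shift and turn from the pose commanded when the call began, along the tool's axes at that moment; what a row does not reach only later rows make up. A row lasts 1/12 s, in which the tool goes at most 41.7 mm and 7.16 degrees, less where a joint would pass 70% of its speed; a pose out of reach is approached as far as the arm can. A call with a gripper value outside its range is refused whole. The fingers move at their own pace and stop on an object; the grip force is fixed at half the most. Time passes only in rows, so rows that repeat a pose let the fingers close. It gives the time, the measured TCP pose, the force, the opening and the grip force at its end, in the units of the state.
- observe(): the state, without advancing time (a new reading comes with each control period).
- snapshot(name): name is "side" or "top"; returns a dict with "pixels" (420x560x3 uint8, red, green, blue), "range_z" (420x560 float32, m along the optical axis (not along the pixel's ray), 0 where there is no reading), "mtx" (3x3 intrinsics, pixels), "extrinsics" (4x4, takes a point from world to camera coordinates). Camera axes: x right, y up, looking along -z (the intrinsics and any distortion apply to the point x, -y, -z); pixel columns grow to the right and rows downward; lengths in m; the calibration is good to about 2 mm. A picture is of the moment at which its call begins.
- finish_job(): hands the job in; it is judged then, once.
The state is a dict: "t": time; "q": joint angles; "qd": joint speeds; "effort": joint torques, N m; "ee_pos": TCP position; "tcp_rot": TCP orientation; "ft_force": force on the tool from outside, world axes, zero at the start; "wrist_torque": the same for the moment, N m; "width": opening from 0.0 (shut) to 1.0 (fully open); "grip_force": force on a finger pad.
Only numpy, scipy, OpenCV 4.12 (cv2) and the standard library are available. Lean on these libraries where they do the work, as an engineer would, in place of code of your own. Each camera call takes 0.05 s, during which the arm holds its last target. There are 200 camera calls.

## Working session

There is one attempt and no reset: what is moved stays moved. The work goes in short steps, Python scripts to look and compute and a tool call to move; the robot and the scene stay as the last step left them, time stands still between calls to the robot, and variables do not carry over. Pictures are saved under pics/ and viewed, at most 10 in all, crops included, and the job is handed in when it is done.

Besides the shell and the picture viewer there is one more tool, called as name([rows], argument=value, ...), one row to a line, values as JSON. jog_arm: Moves the arm, as the interface text tells. Its arguments: {"type":"object","properties":{"rows":{"type":"array","items":{"type":"object","properties":{"tx":{"type":"number"},"ty":{"type":"number"},"tz":{"type":"number"},"wx":{"type":"number"},"wy":{"type":"number"},"wz":{"type":"number"},"grip":{"type":"number"}}}}},"required":["rows"]}

```bash
mkdir -p pics
cat > h.py <<'E'
import numpy as np, cv2, sys
sys.path.insert(0,'.')
from plant import observe, snapshot, finish_job
from scipy.spatial.transform import Rotation as R
def take(name,tag):
    s=snapshot(name); np.savez(f'{tag}.npz',**s); return s
def load(tag): return dict(np.load(f'{tag}.npz'))
def pts(s):
    v,u=np.mgrid[0:420,0:560]; K=s['mtx']; z=s['range_z']
    c=np.stack([(u-K[0,2])/K[0,0]*z,-(v-K[1,2])/K[1,1]*z,-z],-1)
    T=np.linalg.inv(s['extrinsics']); return c@T[:3,:3].T+T[:3,3]
def save(s,fn,box=None):
    im=s['pixels'][:,:,::-1]
    if box: u0,v0,u1,v1,k=box; im=cv2.resize(im[v0:v1,u0:u1],None,fx=k,fy=k,interpolation=cv2.INTER_CUBIC)
    cv2.imwrite(f'pics/{fn}.png',im)
E
python3 - <<'E'
from h import *
for n in ('top','side'):
    s=take(n,n+'0'); save(s,n+'0'); print(n,s['mtx'],s['extrinsics'],(s['range_z']>0).mean(),[k for k in s])
print(observe())
E
```

```text
top [[444.43604274   0.         272.13567584]
 [  0.         444.43604274 213.38576811]
 [  0.           0.           1.        ]] [[-0.00990159 -0.99985999 -0.01348928 -0.05777872]
 [ 0.99305139 -0.01141434  0.11712665 -0.57879388]
 [-0.11726422 -0.01223581  0.99302537 -0.93434197]
 [ 0.          0.          0.          1.        ]] 0.9959311224489796 ['pixels', 'range_z', 'mtx', 'extrinsics']
side [[499.65167479   0.         279.14817018]
 [  0.         499.65167479 212.78619871]
 [  0.           0.           1.        ]] [[-0.89886655 -0.43822125  0.00102596  0.4927998 ]
 [ 0.32732534 -0.66983981  0.66646286 -0.2912681 ]
 [-0.29137096  0.599397    0.74553753 -0.86912398]
 [ 0.          0.          0.          1.        ]] 0.9960671768707483 ['pixels', 'range_z', 'mtx', 'extrinsics']
{'t': 0.1, 'q': array([-1.21760972e+00,  4.91498082e-01,  1.55935063e+00, -5.74470713e-06,
        1.09168303e+00, -1.05637008e-01]), 'qd': array([-6.65091589e-04, -1.31300315e-03, -1.87369943e-03,  8.02674641e-04,
        5.77578509e-04,  8.67783978e-05]), 'effort': array([ 4.43229277e-03, -6.13621688e+01, -2.58606273e+01,  6.93599484e-02,
        4.70001181e-02, -5.52943095e-05]), 'ee_pos': array([ 0.27674593, -0.56019386,  0.23113396]), 'tcp_rot': array([ 9.73799913e-01,  2.27406045e-01, -6.04983828e-05, -4.65638273e-04]), 'ft_force': array([ 0.30271824, -0.50415105, -0.85119939]), 'wrist_torque': array([0.00939764, 0.00773312, 0.01192388]), 'grip_force': 0.0, 'width': 1.0022719747042512}
```

View pics/top0.png

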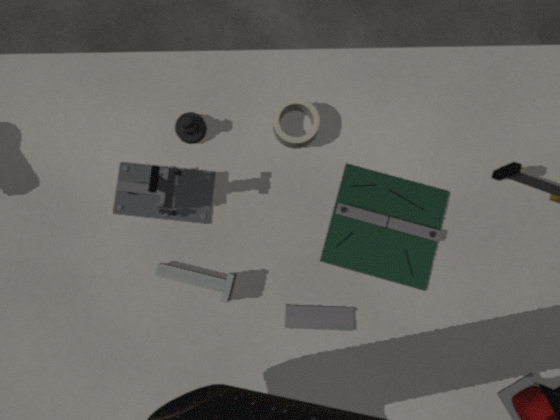

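View pics/side0.png

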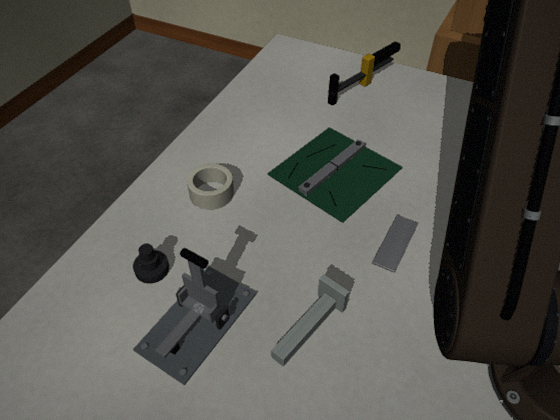

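The top view shows the post with its foot at about (230,287) and its stem end at (160,270). The cradle base spans (115–215, 163–222) with the bed towards the left, and the lever's cross bar is at (155,178). The sheet's mark line is at (388,222), the tape at (297,122), the weight at (190,127) and the offcut at (320,316). The side view agrees: post foot (333,290), stem end (280,357), lever bar (194,258).

```bash
cat >> h.py <<'E'
from scipy.optimize import least_squares
def sdf(p,b):
    b=np.array(b,float)/1000; c=(b[0::2]+b[1::2])/2; h=(b[1::2]-b[0::2])/2
    q=np.abs(p-c)-h
    return np.linalg.norm(np.maximum(q,0),axis=1)+np.minimum(q.max(1),0)
POST=[(0,170,-14,14,0,28),(0,14,-30,30,0,60)]
BASE=[(-90,130,-60,60,0,6),(-9,9,42,50,0,46),(-9,9,-50,-42,0,46)]
CR=[(0,118,-11,11,28,34),(-8,0,-38,38,34,97),(-8,0,-13,13,90,172),(-12,4,-25,25,164,180),(0,20,33,36,34,61),(0,20,-36,-33,34,61)]
SH=[(-110,120,-120,120,0,6),(0,25,-115,115,6,21)]
def fit(P,boxes,x0,free=4):
    def f(x):
        p=(P-[x[0],x[1],x[2]])@R.from_euler('z',x[3]).as_matrix()
        return np.min([np.abs(sdf(p,b)) for b in boxes],0) if False else np.min([sdf(p,b) for b in boxes],0)
    r=least_squares(f,x0,loss='soft_l1',f_scale=.002,x_scale=[.01,.01,.01,.05],diff_step=1e-4)
    return r.x,np.median(np.abs(r.fun)),np.percentile(np.abs(r.fun),90)
def near(P,c,rad,zmin,zmax=.3):
    P=P.reshape(-1,3); m=(np.hypot(*(P[:,:2]-c).T)<rad)&(P[:,2]>zmin)&(P[:,2]<zmax); return P[m]
E
python3 - <<'E'
from h import *
S=load('top0');Q=load('side0');A=pts(S);B=pts(Q)
g=lambda X,u,v:X[v,u].round(4)
for n,u,v in [('foot',230,287),('stemend',162,270),('mark',388,222),('barL',344,210),('barR',433,234),('bench',260,240),('bench',100,300),('base',196,190),('basecorner',118,165),('crossbar',155,178),('tape',279,122),('wt',190,125),('off',320,316)]: print(n,g(A,u,v))
for n,u,v in [('foot',333,285),('stemend',283,352),('mark',333,167),('bench',250,320),('crossbar',194,258),('wt',150,250),('off',396,240)]: print('side',n,g(B,u,v))
E
```

```text
foot [0.4219 0.0247 0.0615]
stemend [ 0.4646 -0.0758  0.9948]
mark [ 0.5572 -0.3167  0.0256]
barL [ 0.5846 -0.2214  0.0267]
barR [ 0.5301 -0.4138  0.0237]
bench [ 5.224e-01 -3.580e-02  5.000e-04]
bench [0.3936 0.3182 0.0035]
base [0.6368 0.1082 0.0045]
basecorner [ 0.6985  0.2898 -0.0021]
crossbar [0.6306 0.1535 0.1772]
tape [ 0.7795 -0.0813  0.045 ]
wt [0.7693 0.1116 0.064 ]
off [ 0.3552 -0.1656  0.0063]
side foot [0.4217 0.0316 0.0604]
side stemend [0.4538 0.1784 0.0283]
side mark [ 0.5531 -0.3036  0.0244]
side bench [5.441e-01 1.345e-01 1.000e-04]
side crossbar [0.626  0.1605 0.1794]
side wt [0.7697 0.1184 0.0696]
side off [ 0.3528 -0.1696  0.0059]
```

Run:
```python
from h import *
A=pts(load('top0'));B=pts(load('side0'))
rd=np.radians
for nm,X in (('top',A),('side',B)):
    print(nm)
    P=near(X,[.44,.11],.125,.012,.075); print('post',len(P),*fit(P,POST,[.42,.02,0,rd(78)]))
    P=near(X,[.63,.17],.16,.008); print('cradle',len(P),*fit(P,BASE+CR,[.628,.157,0,rd(87)]))
    P=near(X,[.55,-.31],.2,.004,.05)
    im=P; print('sheet',len(P),*fit(P,SH,[.555,-.315,0,rd(-15)]))
    P=near(X,[.55,-.31],.16,.016,.05); print('bar',len(P),*fit(P,SH[1:],[.555,-.315,0,rd(-15)]))
S=load('top0');save(S,'top_mark',(310,150,460,300,4));
```

```text
top
post 1198 [4.18918260e-01 2.36436443e-02 3.92045758e-04 1.31957713e+00] 0.0009782294852474817 0.00252094885288705
cradle 2440 [0.65352642 0.16476486 0.01160054 2.04959753] 0.010510897995018434 0.03516132229947579
sheet 10346 [ 0.54573504 -0.31168478  0.00058023 -0.27460672] 0.0011061623755282413 0.0025102276050699697
bar 1224 [ 0.54635525 -0.31391549  0.00064924 -0.28497901] 0.0011150948045582881 0.0027944290119244724
side
post 2005 [4.18727965e-01 2.25844690e-02 1.26515365e-03 1.31892311e+00] 0.0006587558823020825 0.001975480540914507
cradle 4773 [0.65117317 0.17012625 0.00451247 1.94060393] 0.006621035461926089 0.04022192507717987
sheet 7153 [ 0.54493017 -0.31428061  0.00189116 -0.28610631] 0.0012087974749337912 0.003551569738499768
bar 784 [ 0.54588132 -0.3143336   0.00195366 -0.28474019] 0.0010054243565081984 0.0026550510731829647
```

View pics/top_mark.png

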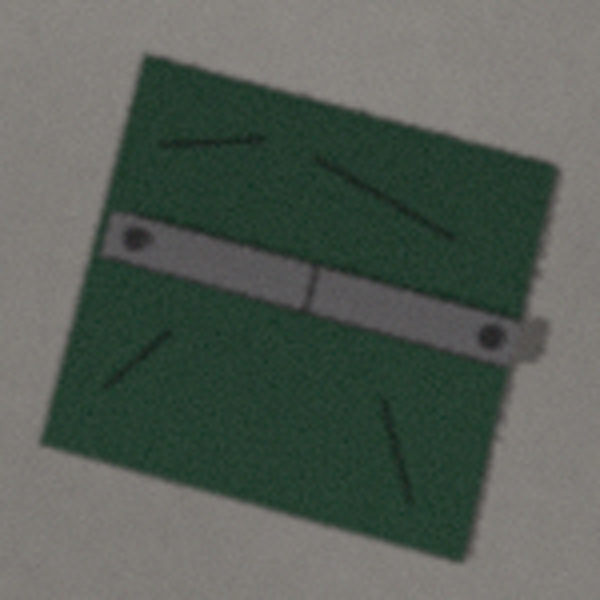

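The crop shows the scribed line meeting the bar's near face at (305,308), which is full-image pixel (386,227), matching the bar fit. I'll redo the cradle fit without the stepped weight.

Run:
```python
from h import *
A=pts(load('top0'));B=pts(load('side0'))
rd=np.radians
for nm,X in (('top',A),('side',B)):
    print(nm)
    P=near(X,[.63,.17],.16,.012); P=P[P[:,0]<.70]
    for y in (75,87,97): print('cradle',len(P),*fit(P,BASE[1:]+CR,[.63,.155,0,rd(y)]))
    c=near(X,[.628,.157],.06,.15); print('bar',len(c),c.mean(0),cv2.minAreaRect((c[:,:2]*1000).astype(np.float32)))
    P=near(X,[.63,.18],.17,.003,.009); P=P[P[:,0]<.72]; print('plate',len(P),cv2.minAreaRect((P[:,:2]*1000).astype(np.float32)), np.percentile(P,[1,99],axis=0))
save(load('side0'),'side_cr',(120,230,270,390,4));
```

```text
top
cradle 1364 [ 6.28364180e-01  1.54014875e-01 -2.94240541e-05  1.44205714e+00] 0.0013554375010812491 0.004921783482957258
cradle 1364 [ 6.28346950e-01  1.54024868e-01 -4.68067329e-05  1.44281501e+00] 0.0013545659183887694 0.004899617338289732
cradle 1364 [ 6.28361047e-01  1.54015781e-01 -2.91098377e-05  1.44202148e+00] 0.0013560426071160276 0.0049223685001316885
bar 244 [0.62888392 0.15500878 0.17596247] ((629.5025024414062, 156.07669067382812), (15.172567367553711, 49.185768127441406), 84.1433334350586)
plate 3827 ((591.052001953125, 180.1326904296875), (338.5375671386719, 257.2377624511719), 89.81703186035156) [[0.49286489 0.03581273 0.00305592]
 [0.70452843 0.31618072 0.00889784]]
side
cradle 2762 [6.30653404e-01 1.66895049e-01 7.82525943e-04 1.47564585e+00] 0.0011265765623164007 0.004930910729516867
cradle 2762 [6.30649263e-01 1.66894913e-01 7.82351840e-04 1.47560644e+00] 0.0011272726096427871 0.004927367952799434
cradle 2762 [6.29574045e-01 1.59923139e-01 8.71829607e-04 1.45077869e+00] 0.0007984386217074731 0.0038380739563493894
bar 337 [0.62746873 0.15893595 0.17446675] ((629.0560302734375, 156.41009521484375), (16.608686447143555, 50.105098724365234), 82.78003692626953)
plate 5253 ((590.6625366210938, 180.10032653808594), (336.8873596191406, 257.8013610839844), 89.69661712646484) [[0.48158196 0.03053368 0.0030375 ]
 [0.70900661 0.33038302 0.00889124]]
```

View pics/side_cr.png

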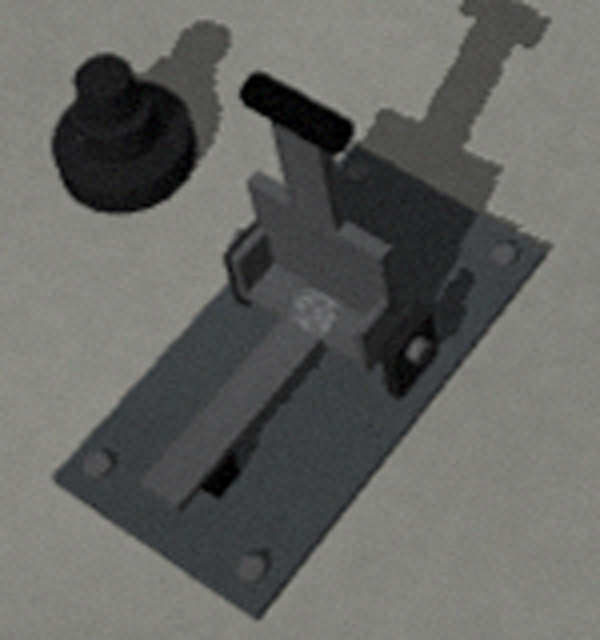

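The crop shows the bed free end near (165,490), the end plate with cheeks at (320,260) and the cross bar at (298,110). The plate's corners are at (55,478), (260,617) and (552,243), which I'll use as a second fix on the cradle.

Run:
```python
from h import *
A=pts(load('top0'));B=pts(load('side0'))
def ray(s,u,v,z):
    K=s['mtx'];E=np.linalg.inv(s['extrinsics']); d=E[:3,:3]@[(u-K[0,2])/K[0,0],-(v-K[1,2])/K[1,1],-1]; o=E[:3,3]
    return (o+d*(z-o[2])/d[2])[:2]
q=load('side0'); W=[ray(q,133.5,349.5,.006),ray(q,185,384.5,.006),ray(q,258,291,.006)]
print(np.round(W,4)); W=np.array(W)
# corners local: (130,60),(130,-60)?,( -90,-60)
for s in (1,-1):
    L=np.array([[.13,s*.06],[.13,-s*.06],[-.09,-s*.06]])
    f=lambda x:((np.c_[np.cos(x[2])*L[:,0]-np.sin(x[2])*L[:,1],np.sin(x[2])*L[:,0]+np.cos(x[2])*L[:,1]]+x[:2])-W).ravel()
    r=least_squares(f,[.63,.16,1.45]); print(s,r.x,r.fun.round(4))
for nm,X in (('top',A),('side',B)):
    P=near(X,[.63,.17],.16,.012); P=P[P[:,0]<.70]
    M=BASE[1:]+CR+[(0,20,-36,36,28,34)]
    print(nm,*fit(P,M,[.6297,.160,0,1.45]))
    P=P[P[:,2]>.05]; print('hi',*fit(P,M,[.6297,.160,0,1.45]))
    p=(P-[.6297,.160,0])@R.from_euler('z',1.45).as_matrix()
    m=(p[:,2]>.07)&(p[:,2]<.16); print('lever/plate pts',np.median(p[m],0),np.percentile(p[m],[2,98],axis=0).round(4))
from h import observe
```

```text
[[0.7026 0.2822]
 [0.5836 0.2961]
 [0.5586 0.0738]]
1 [0.5612693  0.19030405 0.80671827] [-0.0947  0.0435  0.1109 -0.0535 -0.0162  0.01  ]
-1 [0.62861316 0.15887049 1.46146346] [-0.0002 -0.0007 -0.0004 -0.0015  0.0006  0.0021]
top [ 6.29675483e-01  1.60646481e-01 -5.11533989e-05  1.44816894e+00] 0.0008242244013071448 0.002940525569316745
hi [ 6.30388765e-01  1.60809321e-01 -4.06667241e-04  1.45616199e+00] 0.0004613571126886578 0.001975613201793952
lever/plate pts [-0.00700758  0.00161413  0.09681958] [[-0.008  -0.0366  0.0705]
 [ 0.0002  0.0371  0.1548]]
side [6.29646512e-01 1.59831515e-01 9.22102512e-04 1.45028999e+00] 0.0007151271566349451 0.0024064464389327534
hi [6.30071677e-01 1.59673701e-01 7.12774391e-04 1.45443584e+00] 0.0005109241405140278 0.0015311103696139597
lever/plate pts [-0.0005098   0.00484778  0.09782932] [[-0.0078 -0.0355  0.0713]
 [ 0.001   0.0375  0.1568]]
```

```bash
cat >> h.py <<'E'
H=np.array([.6297,.1603,.034]); CY=1.452
HEEL=np.array([.4188,.0231,0]); PY=1.319
MK=np.array([.5461,-.3142,.006]); MY=-.285
def rz(a): return R.from_euler('z',a).as_matrix()
def tool(yaw): return R.from_matrix(rz(yaw)@np.diag([1,-1,-1.]))  # tool down, tool x at yaw
def plan(wps):
    """wps: list of (xyz, yaw or R); prints the shift/turn for each, chained from the measured pose"""
    o=observe(); p=o['ee_pos']; r=R.from_quat(o['tcp_rot'])
    print('t %.2f pos %s F %s w %.3f g %.1f'%(o['t'],p.round(4),o['ft_force'].round(1),o['width'],o['grip_force']))
    for q,y in wps:
        t=y if isinstance(y,R) else tool(y)
        d=r.inv().apply(np.array(q)-p)*100; w=np.degrees((r.inv()*t).as_rotvec())
        print('t',d.round(2),'w',w.round(1),'n',max(np.linalg.norm(d)/4.17,np.linalg.norm(w)/7.16).round(1)); p,r=np.array(q),t
E
python3 - <<'E'
from h import *
g=HEEL+rz(PY)@[.072,0,.020]
s=observe()['ee_pos']; z=.2
a=np.array([*(s[:2]*.7+g[:2]*.3),z]);b=np.array([*(s[:2]*.4+g[:2]*.6),z])
a[0]+=.06;b[0]+=.06
plan([(a,.75),(b,1.05),(g+[0,0,.13],PY),(g+[0,0,.03],PY),(g,PY)])
E
```

```text
t 0.10 pos [ 0.2767 -0.5602  0.2311] F [ 0.3 -0.5 -0.9] w 1.002 g 0.0
t [ 18.36 -12.78   3.13] w [ -0.1  -0.  -16.7] n 5.4
t [ 16.87 -11.06   0.  ] w [  0.    0.  -17.2] n 4.8
t [ 22.86 -12.65   5.  ] w [  0.    0.  -15.4] n 6.4
t [ 0.  0. 10.] w [0. 0. 0.] n 2.4
t [0. 0. 3.] w [0. 0. 0.] n 0.7
```

jog_arm([
  {"tx": 3.7,"ty": -2.5,"tz": 0.6,"wz": -3.3},
  {"tx": 7.3,"ty": -5.1,"tz": 1.2,"wz": -6.7},
  {"tx": 11,"ty": -7.7,"tz": 1.9,"wz": -10},
  {"tx": 14.7,"ty": -10.2,"tz": 2.5,"wz": -13.4},
  {"tx": 18.4,"ty": -12.8,"tz": 3.1,"wz": -16.7},
])

```text
$.rows[0]: bad value
```

jog_arm([
  {"tx": 17,"ty": -11,"wz": -17},
  {"tx": 17,"ty": -11,"wz": -17},
  {"tx": 17,"ty": -11,"wz": -17},
  {"tx": 17,"ty": -11,"wz": -17},
  {"tx": 17,"ty": -11,"wz": -17},
])

```text
$.rows[0]: bad value
```

Run:
```python
from h import *
g=HEEL+rz(PY)@[.072,0,.020]
plan([(g+[0,0,.15],PY),(g+[0,0,.03],PY),(g,PY)]); print(observe()['q'])
```

```text
t 0.10 pos [ 0.2767 -0.5602  0.2311] F [ 0.3 -0.5 -0.9] w 1.002 g 0.0
t [ 43.27 -51.46   6.17] w [ -0.   -0.  -49.3] n 16.2
t [ 0.  0. 12.] w [0. 0. 0.] n 2.9
t [0. 0. 3.] w [0. 0. 0.] n 0.7
[-1.21760972e+00  4.91498082e-01  1.55935063e+00 -5.74470713e-06
  1.09168303e+00 -1.05637008e-01]
```

jog_arm([
  {"tx": 3.7,"ty": -2.5,"tz": 0.6,"wx": 0,"wy": 0,"wz": -3.3,"grip": 9.5},
  {"tx": 7.3,"ty": -5.1,"tz": 1.2,"wx": 0,"wy": 0,"wz": -6.7,"grip": 9.5},
  {"tx": 11,"ty": -7.7,"tz": 1.9,"wx": 0,"wy": 0,"wz": -10,"grip": 9.5},
  {"tx": 14.7,"ty": -10.2,"tz": 2.5,"wx": 0,"wy": 0,"wz": -13.4,"grip": 9.5},
  {"tx": 18.4,"ty": -12.8,"tz": 3.1,"wx": 0,"wy": 0,"wz": -16.7,"grip": 9.5},
])

```text
t: 0.52
ee_pos: [0.3769, -0.3779, 0.2026]
tcp_rot: [0.93, 0.368, -0.0, -0.0]
ft_force: [1.8, -0.3, 0.3]
width: 0.998
grip_force: 0.0
```

jog_arm([
  {"tx": 17,"ty": -11,"tz": 0,"wx": 0,"wy": 0,"wz": -17,"grip": 9.5},
  {"tx": 17,"ty": -11,"tz": 0,"wx": 0,"wy": 0,"wz": -17,"grip": 9.5},
  {"tx": 17,"ty": -11,"tz": 0,"wx": 0,"wy": 0,"wz": -17,"grip": 9.5},
  {"tx": 17,"ty": -11,"tz": 0,"wx": 0,"wy": 0,"wz": -17,"grip": 9.5},
  {"tx": 17,"ty": -11,"tz": 0,"wx": 0,"wy": 0,"wz": -17,"grip": 9.5},
])

```text
t: 0.93
ee_pos: [0.4258, -0.1809, 0.2029]
tcp_rot: [0.866, 0.5, -0.0, -0.0]
ft_force: [1.1, 0.1, -0.4]
width: 0.999
grip_force: 0.0
```

Run:
```python
from h import *
g=HEEL+rz(PY)@[.072,0,.020]
plan([(g+[0,0,.15],PY),(g+[0,0,.03],PY),(g,PY)]); print(observe()['q'])
```

```text
t 0.93 pos [ 0.4258 -0.1809  0.2029] F [ 1.1  0.1 -0.4] w 0.999 g 0.0
t [ 24.26 -12.73   3.3 ] w [ -0.   -0.  -15.6] n 6.6
t [ 0.  0. 12.] w [0. 0. 0.] n 2.9
t [0. 0. 3.] w [0. 0. 0.] n 0.7
[-5.44785419e-01  2.99809224e-01  1.97726256e+00  5.02276532e-05
  8.64925973e-01 -2.15354366e-02]
```

jog_arm([
  {"tx": 18,"ty": -9.5,"tz": 3.3,"wx": 0,"wy": 0,"wz": 0,"grip": 9.5},
  {"tx": 18,"ty": -9.5,"tz": 3.3,"wx": 0,"wy": 0,"wz": 0,"grip": 9.5},
  {"tx": 18,"ty": -9.5,"tz": 3.3,"wx": 0,"wy": 0,"wz": 0,"grip": 9.5},
  {"tx": 18,"ty": -9.5,"tz": 3.3,"wx": 0,"wy": 0,"wz": 0,"grip": 9.5},
  {"tx": 18,"ty": -9.5,"tz": 3.3,"wx": 0,"wy": 0,"wz": 0,"grip": 9.5},
])

```text
t: 1.35
ee_pos: [0.4332, 0.0221, 0.1697]
tcp_rot: [0.866, 0.5, -0.0, -0.0]
ft_force: [1.3, -0.2, -0.1]
width: 0.997
grip_force: 0.0
```

jog_arm([
  {"tx": 3.1,"ty": -1.6,"tz": 0,"wx": 0,"wy": 0,"wz": -7,"grip": 9.5},
  {"tx": 6.3,"ty": -3.2,"tz": 0,"wx": 0,"wy": 0,"wz": -14,"grip": 9.5},
  {"tx": 6.3,"ty": -3.2,"tz": 2,"wx": 0,"wy": 0,"wz": -15.6,"grip": 9.5},
  {"tx": 6.3,"ty": -3.2,"tz": 4,"wx": 0,"wy": 0,"wz": -15.6,"grip": 9.5},
  {"tx": 6.3,"ty": -3.2,"tz": 4,"wx": 0,"wy": 0,"wz": -15.6,"grip": 9.5},
])

```text
t: 1.77
ee_pos: [0.436, 0.0912, 0.1276]
tcp_rot: [0.79, 0.614, -0.002, -0.001]
ft_force: [-0.8, 0.7, -0.8]
width: 0.996
grip_force: 0.0
```

Run:
```python
from h import *
g=HEEL+rz(PY)@[.072,0,.020]
plan([(g+[0,0,.03],PY),(g,PY)])
```

```text
t 1.77 pos [0.436  0.0912 0.1276] F [-0.8  0.7 -0.8] w 0.996 g 0.0
t [0.18 0.06 7.76] w [-0.2  0.1  0.1] n 1.9
t [0. 0. 3.] w [0. 0. 0.] n 0.7
```

Descend, then close.

jog_arm([
  {"tx": 0.1,"ty": 0.05,"tz": 3,"wx": 0,"wy": 0,"wz": 0,"grip": 9.5},
  {"tx": 0.1,"ty": 0.05,"tz": 6,"wx": 0,"wy": 0,"wz": 0,"grip": 9.5},
  {"tx": 0.1,"ty": 0.05,"tz": 8.5,"wx": 0,"wy": 0,"wz": 0,"grip": 9.5},
  {"tx": 0.1,"ty": 0.05,"tz": 10.2,"wx": 0,"wy": 0,"wz": 0,"grip": 9.5},
  {"tx": 0.1,"ty": 0.05,"tz": 10.7,"wx": 0,"wy": 0,"wz": 0,"grip": 6},
])

```text
t: 2.18
ee_pos: [0.4377, 0.0909, 0.0215]
tcp_rot: [0.791, 0.612, -0.001, -0.001]
ft_force: [-0.6, -0.4, 0.0]
width: 0.97
grip_force: 0.0
```

jog_arm([
  {"tx": 0,"ty": 0,"tz": 0,"wx": 0,"wy": 0,"wz": 0,"grip": 4},
  {"tx": 0,"ty": 0,"tz": 0,"wx": 0,"wy": 0,"wz": 0,"grip": 3.2},
  {"tx": 0,"ty": 0,"tz": 0,"wx": 0,"wy": 0,"wz": 0,"grip": 2.5},
  {"tx": 0,"ty": 0,"tz": 0,"wx": 0,"wy": 0,"wz": 0,"grip": 2},
  {"tx": 0,"ty": 0,"tz": 0,"wx": 0,"wy": 0,"wz": 0,"grip": 2},
])

```text
t: 2.6
ee_pos: [0.4386, 0.0914, 0.0239]
tcp_rot: [0.79, 0.613, 0.001, 0.0]
ft_force: [0.3, 0.1, 0.5]
width: 0.635
grip_force: 0.0
```

jog_arm([
  {"tx": 0,"ty": 0,"tz": 0,"wx": 0,"wy": 0,"wz": 0,"grip": 2},
  {"tx": 0,"ty": 0,"tz": 0,"wx": 0,"wy": 0,"wz": 0,"grip": 2},
  {"tx": 0,"ty": 0,"tz": 0,"wx": 0,"wy": 0,"wz": 0,"grip": 2},
  {"tx": 0,"ty": 0,"tz": 0,"wx": 0,"wy": 0,"wz": 0,"grip": 2},
  {"tx": 0,"ty": 0,"tz": 0,"wx": 0,"wy": 0,"wz": 0,"grip": 2},
])

```text
t: 3.02
ee_pos: [0.438, 0.0914, 0.023]
tcp_rot: [0.79, 0.613, -0.0, -0.0]
ft_force: [1.7, 0.6, -0.9]
width: 0.296
grip_force: 30.0
```

Run:
```python
from h import *
plan([])
s=take('side','s1'); P=near(pts(s),[.44,.11],.125,.012,.02)
t=H+rz(CY)@[.074,0,.020+.0]
p=observe()['ee_pos']; print(t)
plan([(p+[0,0,.12],PY),([*t[:2],p[2]+.12],CY),(t+[0,0,.003],CY)])
```

```text
t 3.02 pos [0.438  0.0914 0.023 ] F [ 1.7  0.6 -0.9] w 0.296 g 30.0
[0.63847027 0.23377845 0.054     ]
t 3.07 pos [0.438  0.0915 0.023 ] F [-0.8 -0.9  2.4] w 0.293 g 30.0
t [-0.0e+00 -1.0e-02 -1.2e+01] w [-0.  0.  0.] n 2.9
t [18.78 15.87  0.  ] w [ 0.   0.  -7.6] n 5.9
t [0.  0.  8.6] w [0. 0. 0.] n 2.1
```

Run:
```python
from h import *
p=observe()['ee_pos']; f=lambda x,z,y=0: H+rz(CY)@[.0709+x,y,.023+z]
m=(p+f(.04,0))/2; m[2]=.145
plan([(p+[0,0,.122],PY),(m,(PY+CY)/2),(f(.04,.075),CY)])
```

```text
t 3.07 pos [0.438  0.0915 0.023 ] F [-0.8 -0.9  2.4] w 0.293 g 30.0
t [-0.00e+00 -1.00e-02 -1.22e+01] w [-0.  0.  0.] n 2.9
t [11.22  7.69 -0.  ] w [ 0.   0.  -3.8] n 3.3
t [10.68  8.42  1.3 ] w [ 0.   0.  -3.8] n 3.3
```

jog_arm([
  {"tx": 0,"ty": 0,"tz": -1.5,"wx": 0,"wy": 0,"wz": 0,"grip": 2},
  {"tx": 0,"ty": 0,"tz": -4,"wx": 0,"wy": 0,"wz": 0,"grip": 2},
  {"tx": 0,"ty": 0,"tz": -7,"wx": 0,"wy": 0,"wz": 0,"grip": 2},
  {"tx": 0,"ty": 0,"tz": -10,"wx": 0,"wy": 0,"wz": 0,"grip": 2},
  {"tx": 0,"ty": 0,"tz": -12.2,"wx": 0,"wy": 0,"wz": 0,"grip": 2},
])

```text
t: 3.48
ee_pos: [0.438, 0.0914, 0.1467]
tcp_rot: [0.79, 0.613, 0.0, 0.0]
ft_force: [1.0, -0.8, -5.1]
width: 0.291
grip_force: 30.0
```

jog_arm([
  {"tx": 2.2,"ty": 1.5,"tz": 0,"wx": 0,"wy": 0,"wz": -0.8,"grip": 2},
  {"tx": 4.5,"ty": 3.1,"tz": 0,"wx": 0,"wy": 0,"wz": -1.5,"grip": 2},
  {"tx": 6.7,"ty": 4.6,"tz": 0,"wx": 0,"wy": 0,"wz": -2.3,"grip": 2},
  {"tx": 9,"ty": 6.2,"tz": 0,"wx": 0,"wy": 0,"wz": -3,"grip": 2},
  {"tx": 11.2,"ty": 7.7,"tz": 0,"wx": 0,"wy": 0,"wz": -3.8,"grip": 2},
])

```text
t: 3.9
ee_pos: [0.5411, 0.1817, 0.1444]
tcp_rot: [0.769, 0.639, -0.001, -0.0]
ft_force: [-0.2, -0.4, -5.1]
width: 0.296
grip_force: 30.0
```

jog_arm([
  {"tx": 2.7,"ty": 2.1,"tz": 0.3,"wx": 0,"wy": 0,"wz": -0.9,"grip": 2},
  {"tx": 5.3,"ty": 4.2,"tz": 0.6,"wx": 0,"wy": 0,"wz": -1.9,"grip": 2},
  {"tx": 8,"ty": 6.3,"tz": 1,"wx": 0,"wy": 0,"wz": -2.9,"grip": 2},
  {"tx": 10.7,"ty": 8.4,"tz": 1.3,"wx": 0,"wy": 0,"wz": -3.8,"grip": 2},
  {"tx": 10.7,"ty": 8.4,"tz": 1.3,"wx": 0,"wy": 0,"wz": -3.8,"grip": 2},
])

```text
t: 4.32
ee_pos: [0.6454, 0.2737, 0.1296]
tcp_rot: [0.747, 0.665, 0.0, -0.0]
ft_force: [-1.7, -1.2, -6.4]
width: 0.293
grip_force: 30.0
```

```bash
cat >> h.py <<'E'
def seatpt(p): return rz(CY).T@(np.array(p)-H)
E
python3 - <<'E'
from h import *
f=lambda x,z,y=0: H+rz(CY)@[.0709+x,y,.023+z]
p=observe()['ee_pos']; print('TCP in seat',seatpt(p).round(4))
plan([(f(.006,.045),CY),(f(.006,.003),CY)])
s=take('side','s2'); save(s,'s2',(130,180,330,340,4))
X=pts(s).reshape(-1,3); q=(X-p)@rz(CY)  # post points near predicted: local of TCP
l=q+[.0709,0,.023]; d=np.min([np.abs(sdf(l,b)) for b in POST],0); 
m=(d<.006)&(l[:,0]<.05); P=l[m]; print(m.sum(),fit(P,POST,[0,0,0,0]))
E
```

```text
TCP in seat [ 0.1144 -0.0022  0.0956]
t 4.32 pos [0.6454 0.2737 0.1296] F [-1.7 -1.2 -6.4] w 0.293 g 30.0
t [-3.76 -0.23  2.76] w [ 0.  -0.   0.1] n 1.1
t [0.  0.  4.2] w [0. 0. 0.] n 1.0
173 (array([-0.00570358,  0.00066615, -0.00608054, -0.00154504]), np.float64(0.0007027780290557034), np.float64(0.0018149500269426604))
```

View pics/s2.png

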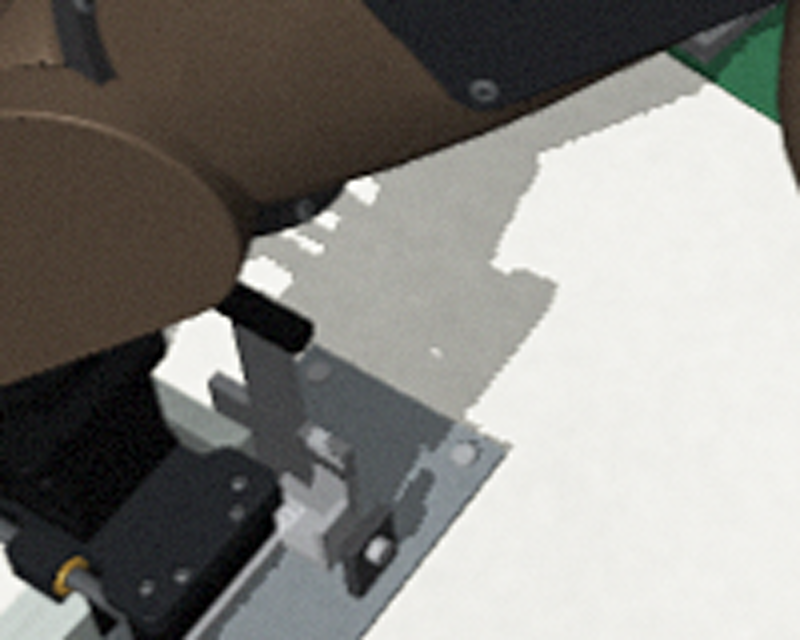

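The crop shows the cross bar at (275,320), the end plate at (250,420) and cheeks at (310,510). The gripper hides most of the post, with a pale part of the foot near (190,400), so I'll go by the forces.

jog_arm([
  {"tx": -1,"ty": -0.1,"tz": 0.8,"wx": 0,"wy": 0,"wz": 0,"grip": 2},
  {"tx": -2,"ty": -0.15,"tz": 1.6,"wx": 0,"wy": 0,"wz": 0,"grip": 2},
  {"tx": -3,"ty": -0.2,"tz": 2.4,"wx": 0,"wy": 0,"wz": 0,"grip": 2},
  {"tx": -3.7,"ty": -0.23,"tz": 2.8,"wx": 0,"wy": 0,"wz": 0,"grip": 2},
  {"tx": -3.7,"ty": -0.23,"tz": 2.8,"wx": 0,"wy": 0,"wz": 0,"grip": 2},
])

```text
t: 4.78
ee_pos: [0.6355, 0.2316, 0.103]
tcp_rot: [0.749, 0.663, -0.001, -0.0]
ft_force: [0.8, 0.1, -6.3]
width: 0.295
grip_force: 30.0
```

Run:
```python
from h import *
f=lambda x,z,y=0: H+rz(CY)@[.0709+x,y,.023+z]
for i in range(3): print('TCP in seat',seatpt(observe()['ee_pos']).round(4))
s=take('top','t2')
print('TCP in seat',seatpt(observe()['ee_pos']).round(4))
plan([(f(.006,.003),CY)])
s=take('side','s3')
print('TCP in seat',seatpt(observe()['ee_pos']).round(4))
im=np.hstack([cv2.resize(load(t)['pixels'][b[1]:b[1]+130,b[0]:b[0]+100],None,fx=4,fy=4,interpolation=cv2.INTER_CUBIC) for t,b in (('s3',(160,240)),('t2',(100,130)))])
cv2.imwrite('pics/c3.png',im[:,:,::-1])
```

```text
TCP in seat [0.0715 0.0027 0.069 ]
TCP in seat [0.0715 0.0027 0.069 ]
TCP in seat [0.0715 0.0027 0.069 ]
TCP in seat [0.0723 0.0023 0.0697]
t 4.83 pos [0.636  0.2324 0.1037] F [-0.   1.1 -5.6] w 0.293 g 30.0
t [0.46 0.23 4.37] w [-0.   0.  -0.1] n 1.1
TCP in seat [0.0731 0.0021 0.0702]
```

View pics/c3.png

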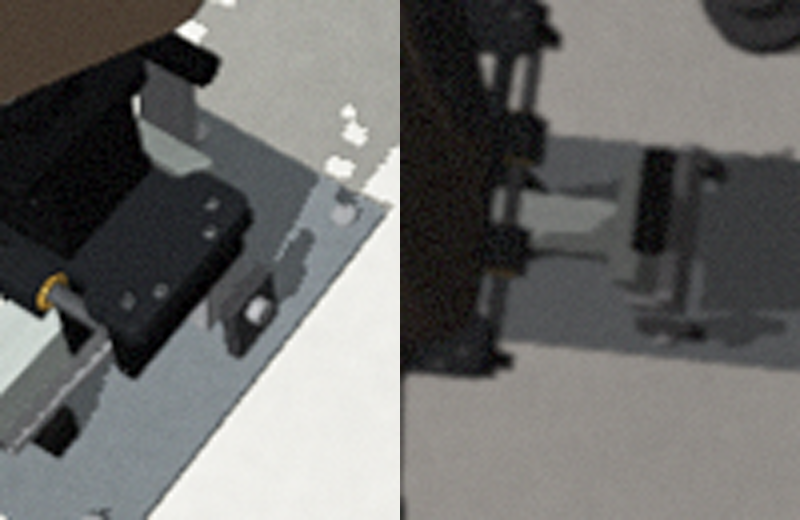

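Side crop (left): the foot top is at (175,150) beside the lever, and the stem at (40,380) lies parallel above the bed. Top crop (right): the post's stem is at (570,215), with the foot just beside the cross bar at (655,200). Next I'll fit the held post's pose.

Run:
```python
from h import *
plan([]); tc=seatpt(observe()['ee_pos']); print(tc)
h0=tc-[.0709,0,.023]
for t in ('s3','t2'):
    s=load(t); X=pts(s); q=(X-H)@rz(CY)
    l=q-h0; d=np.min([np.abs(sdf(l.reshape(-1,3),b)) for b in POST],0).reshape(420,560)
    px=s['pixels'].astype(int); 
    m=(d<.008)&(q[...,2]>.040)&(px.min(-1)>85)
    v,u=np.nonzero(m); print(t,m.sum(),'px mean',px[m].mean(0), 'u',u.min(),u.max(),'v',v.min(),v.max())
    print(np.percentile(l[m],[2,50,98],axis=0).round(4)); print(fit(l[m],POST,[0,0,0,0]))
```

```text
t 4.88 pos [0.6363 0.2331 0.1042] F [ 1.2  0.3 -5. ] w 0.291 g 30.0
[0.07305881 0.00209654 0.07019227]
s3 1407 px mean [164.98294243 172.16986496 167.9466951 ] u 127 213 v 270 368
[[-0.0055 -0.0113  0.0012]
 [ 0.1206  0.0092  0.0259]
 [ 0.1636  0.024   0.0545]]
(array([-0.00611659,  0.00167718, -0.00129419, -0.00118793]), np.float64(0.0008116379301546239), np.float64(0.002566977443088404))
t2 244 px mean [107.87704918 109.38114754 107.28688525] u 124 157 v 173 199
[[-0.0007 -0.0116  0.0182]
 [ 0.0409 -0.0018  0.0221]
 [ 0.0751  0.0268  0.0535]]
(array([-0.00037238,  0.00207805, -0.00608028,  0.02475717]), np.float64(0.0009931562235635377), np.float64(0.002325249371060845))
```

Run:
```python
from h import *
tc=np.array([.073,.0021,.0702]); h0=tc-[.0709,0,.023]
s=load('s3'); l=(pts(s)-H)@rz(CY)-h0; px=s['pixels'].astype(int).min(-1)
m=(px>120)&(l[...,2]>.018)&(l[...,2]<.04)&(np.abs(l[...,1])<.02)&(l[...,0]>.05)&(l[...,0]<.2)
print('stem top',m.sum(),np.percentile(l[m],[1,10,50,90,99],axis=0).round(4))
m2=m&(l[...,0]<.155); print('y range',np.percentile(l[m2][:,1],[2,98]))
m=(px>60)&(l[...,0]<.04)&(l[...,0]>-.03)&(np.abs(l[...,1])<.04)&(l[...,2]>.03)&(l[...,2]<.075)
q=l[m]; print('foot',len(q)); 
for z in (.05,.055,.06,.065): k=np.abs(q[:,2]-z)<.003; print(z,k.sum(),np.percentile(q[k],[5,50,95],axis=0).round(4).tolist() if k.sum()>3 else '')
S0=load('side0'); l=(pts(S0)-HEEL)@rz(PY); px=S0['pixels'].astype(int).min(-1)
m=(px>60)&(l[...,2]>.018)&(l[...,2]<.04)&(np.abs(l[...,1])<.02)&(l[...,0]>.05)&(l[...,0]<.2)
print('start',m.sum(),np.percentile(l[m],[1,10,50,90,99],axis=0).round(4))
```

```text
stem top 856 [[ 0.079  -0.0119  0.021 ]
 [ 0.0882 -0.0092  0.0244]
 [ 0.1245  0.0027  0.0266]
 [ 0.158   0.0137  0.0287]
 [ 0.1634  0.0159  0.0302]]
y range [-0.01159671  0.015499  ]
foot 317
0.05 93 [[-0.016, -0.0096, 0.0476], [-0.0069, 0.0099, 0.0517], [0.0057, 0.0304, 0.0529]]
0.055 146 [[-0.016, -0.0076, 0.0524], [-0.0039, 0.0105, 0.0538], [0.0053, 0.0282, 0.057]]
0.06 32 [[-0.0216, -0.011, 0.0572], [-0.0161, 0.002, 0.0599], [-0.0144, 0.0109, 0.0629]]
0.065 33 [[-0.0218, -0.0086, 0.0622], [-0.0168, 0.0019, 0.0651], [-0.0155, 0.0108, 0.0673]]
start 980 [[ 0.0519 -0.0136  0.021 ]
 [ 0.0637 -0.0109  0.027 ]
 [ 0.1148  0.0005  0.029 ]
 [ 0.1623  0.0118  0.0308]
 [ 0.17    0.0139  0.0324]]
```

Run:
```python
from h import *
for t,h,Y,th in (('side0',HEEL,PY,60),('s1',HEEL,PY,60),('s2',seatpt,CY,100),('s3',0,CY,100)):
    s=load(t)
    if t=='s2': h=np.array([.6454,.2737,.1296])-rz(CY)@[.0709,0,.023]
    if t=='s3': h=H+rz(CY)@(np.array([.073,.0021,.0702])-[.0709,0,.023])
    l=(pts(s)-h)@rz(Y); px=s['pixels'].astype(int).min(-1)
    m=(px>th)&(l[...,2]>.015)&(l[...,2]<.04)&(np.abs(l[...,1])<.022)&(l[...,0]>.09)&(l[...,0]<.19)
    q=l[m]; print(t,m.sum(), np.percentile(q,[2,98],axis=0).round(4).tolist())
    k=(q[:,2]>.024)
    if k.sum()>50: 
        c=np.polyfit(q[k,0],q[k,2],1); print('  slope z',c.round(4),'at .12',np.polyval(c,.12).round(4))
    # rect fit restricted to top face
        print('  ',fit(q[k],[(90,170,-14,14,0,28)] ,[0,0,0,0]))
```

```text
side0 688 [[0.092, -0.0132, 0.0206], [0.1699, 0.0136, 0.0317]]
  slope z [-0.0032  0.0294] at .12 0.029
   (array([-0.00038793, -0.00016311,  0.00115774, -0.00204995]), np.float64(0.000833120532310494), np.float64(0.0020902569955692485))
s1 767 [[0.0919, -0.0137, 0.017], [0.1697, 0.0139, 0.0319]]
  slope z [-0.0026  0.0294] at .12 0.0291
   (array([-0.00047384, -0.00078523,  0.00133644,  0.00104511]), np.float64(0.0008455273096831355), np.float64(0.0022576381561084918))
s2 903 [[0.0915, -0.0112, 0.0163], [0.1639, 0.0157, 0.0304]]
  slope z [0.0409 0.0223] at .12 0.0272
   (array([ 0.00170773,  0.00301754, -0.00028396, -0.01359805]), np.float64(0.0009850309913625455), np.float64(0.0023432560610298194))
s3 820 [[0.0916, -0.0115, 0.0168], [0.1633, 0.0162, 0.0299]]
  slope z [0.0331 0.0227] at .12 0.0266
   (array([ 0.00176644,  0.00440385, -0.00087997, -0.0204716 ]), np.float64(0.0009007539503177002), np.float64(0.0022096999318349177))
```

jog_arm([
  {"tx": 0.6,"ty": 0.2,"tz": 0,"wx": 0,"wy": 0,"wz": 0,"grip": 2},
  {"tx": 1.2,"ty": 0.4,"tz": 0,"wx": 0,"wy": 0,"wz": 0,"grip": 2},
  {"tx": 1.2,"ty": 0.4,"tz": 0,"wx": 0,"wy": 0,"wz": 0,"grip": 2},
  {"tx": 1.2,"ty": 0.4,"tz": 0.5,"wx": 0,"wy": 0,"wz": 0,"grip": 2},
  {"tx": 1.2,"ty": 0.4,"tz": 0.5,"wx": 0,"wy": 0,"wz": 0,"grip": 2},
])

```text
t: 5.3
ee_pos: [0.6412, 0.2457, 0.098]
tcp_rot: [0.748, 0.664, -0.001, -0.0]
ft_force: [-0.1, 0.1, -6.7]
width: 0.291
grip_force: 30.0
```

```bash
cat >> h.py <<'E'
def look(tag,th=100):
    o=observe(); tc=seatpt(o['ee_pos']); print('TCP seat',tc.round(4),'F',o['ft_force'].round(1))
    s=take('side',tag); l=(pts(s)-H)@rz(CY); px=s['pixels'].astype(int).min(-1)
    h=tc-[.0709,0,.023]; l=l-h
    m=(px>th)&(l[...,2]>.012)&(l[...,2]<.045)&(np.abs(l[...,1])<.025)&(l[...,0]>.10)&(l[...,0]<.19)
    q=l[m]; k=q[:,2]>.02; c=np.polyfit(q[k,0],q[k,2],1); q=q+h
    print('stem seat 2/98%',np.percentile(q,[2,98],axis=0).round(4).tolist(),'pitch',c[0].round(3),'stemtop z at TCP+.07',(np.polyval(c,.14)+h[2]).round(4))
    a=q[k]; b=np.array([a[np.abs(a[:,0]-x)<.006][:,1].min()+a[np.abs(a[:,0]-x)<.006][:,1].max() for x in (h[0]+.12,h[0]+.15)])/2; print('mid y at .12,.15',b.round(4))
E
python3 -c "
from h import *
look('s4')"
```

```text
TCP seat [ 0.0861 -0.0013  0.064 ] F [-0.1  0.1 -6.7]
stem seat 2/98% [[0.1165, -0.0128, 0.0539], [0.1793, 0.0147, 0.0714]] pitch 0.028 stemtop z at TCP+.07 0.0684
mid y at .12,.15 [0.0009 0.0006]
```

jog_arm([
  {"tx": 0,"ty": 0.05,"tz": 1,"wx": 0,"wy": 0,"wz": 0,"grip": 2},
  {"tx": 0,"ty": 0.05,"tz": 2,"wx": 0,"wy": 0,"wz": 0,"grip": 2},
  {"tx": 0,"ty": 0.05,"tz": 2.6,"wx": 0,"wy": 0,"wz": 0,"grip": 2},
  {"tx": 0,"ty": 0.05,"tz": 3.1,"wx": 0,"wy": 0,"wz": 0,"grip": 2},
  {"tx": 0,"ty": 0.05,"tz": 3.1,"wx": 0,"wy": 0,"wz": 0,"grip": 2},
])

```text
t: 5.77
ee_pos: [0.6415, 0.2451, 0.0663]
tcp_rot: [0.748, 0.664, -0.001, -0.0]
ft_force: [0.6, -0.4, -5.7]
width: 0.291
grip_force: 30.0
```

```bash
python3 -c "
from h import *
look('s5'); look('s5')"
```

```text
TCP seat [ 0.0856 -0.0017  0.0323] F [ 0.6 -0.4 -5.7]
stem seat 2/98% [[0.1163, -0.0134, 0.0243], [0.1787, 0.0143, 0.0398]] pitch 0.029 stemtop z at TCP+.07 0.0367
mid y at .12,.15 [-0.0004 -0.0002]
TCP seat [ 0.0857 -0.002   0.0331] F [-0.1  0.1 -5.6]
stem seat 2/98% [[0.1159, -0.0136, 0.0243], [0.1788, 0.0141, 0.0406]] pitch 0.029 stemtop z at TCP+.07 0.0376
mid y at .12,.15 [-0.0003 -0.0005]
```

jog_arm([
  {"tx": 0,"ty": 0,"tz": 0,"wx": 0,"wy": -1,"wz": 0,"grip": 2},
  {"tx": 0,"ty": 0,"tz": 0.15,"wx": 0,"wy": -1.7,"wz": 0,"grip": 2},
  {"tx": 0,"ty": 0,"tz": 0.3,"wx": 0,"wy": -1.7,"wz": 0,"grip": 2},
  {"tx": 0,"ty": 0,"tz": 0.45,"wx": 0,"wy": -1.7,"wz": 0,"grip": 2},
  {"tx": 0,"ty": 0,"tz": 0.45,"wx": 0,"wy": -1.7,"wz": 0,"grip": 2},
])

```text
t: 6.28
ee_pos: [0.642, 0.2454, 0.0632]
tcp_rot: [0.748, 0.664, -0.011, 0.01]
ft_force: [-0.2, 0.0, -5.3]
width: 0.294
grip_force: 30.0
```

```bash
python3 -c "
from h import *
look('s6'); look('s6')"
```

```text
TCP seat [ 0.086  -0.0021  0.0292] F [-0.2  0.  -5.3]
stem seat 2/98% [[0.1165, -0.0139, 0.0203], [0.1789, 0.0138, 0.0346]] pitch 0.007 stemtop z at TCP+.07 0.0318
mid y at .12,.15 [ 0.0005 -0.0002]
TCP seat [ 0.0859 -0.0021  0.0293] F [-0.1 -0.1 -5.4]
stem seat 2/98% [[0.1167, -0.0138, 0.0207], [0.1788, 0.0137, 0.0346]] pitch 0.007 stemtop z at TCP+.07 0.0318
mid y at .12,.15 [-0.     -0.0005]
```

jog_arm([
  {"tx": -0.2,"ty": 0,"tz": 0.05,"wx": 0,"wy": 0,"wz": 0,"grip": 2},
  {"tx": -0.4,"ty": 0,"tz": 0.1,"wx": 0,"wy": 0,"wz": 0,"grip": 2},
  {"tx": -0.6,"ty": 0,"tz": 0.15,"wx": 0,"wy": 0,"wz": 0,"grip": 2},
  {"tx": -0.6,"ty": 0,"tz": 0.25,"wx": 0,"wy": 0,"wz": 0,"grip": 2},
  {"tx": -0.6,"ty": 0,"tz": 0.25,"wx": 0,"wy": 0,"wz": 0,"grip": 2},
])

```text
t: 6.8
ee_pos: [0.6415, 0.2388, 0.0614]
tcp_rot: [0.748, 0.664, -0.011, 0.01]
ft_force: [-0.2, -2.9, -2.8]
width: 0.293
grip_force: 30.0
```

```bash
python3 -c "
from h import *
look('s6'); look('s6')"
```

```text
TCP seat [ 0.0794 -0.0024  0.0274] F [-0.2 -2.9 -2.8]
stem seat 2/98% [[0.1101, -0.0142, 0.0193], [0.1722, 0.0135, 0.032]] pitch 0.004 stemtop z at TCP+.07 0.0294
mid y at .12,.15 [-0.0004 -0.0007]
TCP seat [ 0.0795 -0.0024  0.0274] F [-0.6 -2.6 -1.9]
stem seat 2/98% [[0.1102, -0.0138, 0.0187], [0.1724, 0.0137, 0.0324]] pitch 0.002 stemtop z at TCP+.07 0.0296
mid y at .12,.15 [-0.0006 -0.0012]
```

jog_arm([
  {"tx": -0.1,"ty": 0,"tz": 0.1,"wx": 0,"wy": 0,"wz": 0,"grip": 2},
  {"tx": -0.1,"ty": 0,"tz": 0.1,"wx": 0,"wy": 0,"wz": 0,"grip": 3.2},
  {"tx": -0.1,"ty": 0,"tz": 0.1,"wx": 0,"wy": 0,"wz": 0,"grip": 5},
  {"tx": -0.1,"ty": 0,"tz": 0.1,"wx": 0,"wy": 0,"wz": 0,"grip": 5},
  {"tx": -0.1,"ty": 0,"tz": 0.1,"wx": 0,"wy": 0,"wz": 0,"grip": 5},
])

```text
t: 7.32
ee_pos: [0.6414, 0.2383, 0.0603]
tcp_rot: [0.748, 0.664, -0.011, 0.01]
ft_force: [-0.2, 0.4, -0.4]
width: 0.487
grip_force: 0.0
```

jog_arm([
  {"tx": 0,"ty": 0,"tz": 0,"wx": 0,"wy": 0,"wz": 0,"grip": 5},
  {"tx": 0,"ty": 0,"tz": 0,"wx": 0,"wy": 0,"wz": 0,"grip": 5},
  {"tx": 0,"ty": 0,"tz": 0,"wx": 0,"wy": 0,"wz": 0,"grip": 5},
  {"tx": 0,"ty": 0,"tz": 0,"wx": 0,"wy": 0,"wz": 0,"grip": 5},
  {"tx": 0,"ty": 0,"tz": 0,"wx": 0,"wy": 0,"wz": 0,"grip": 5},
])

```text
t: 7.73
ee_pos: [0.6413, 0.2383, 0.0602]
tcp_rot: [0.748, 0.664, -0.011, 0.01]
ft_force: [0.1, 0.1, 0.8]
width: 0.526
grip_force: 0.0
```

```bash
python3 -c "
from h import *
look('s7'); p=observe()['ee_pos']
f=lambda x,z: H+rz(CY)@[x,0,z]
plan([([*p[:2],.26],CY),(f(.05,.23),CY),(f(.05,.117),CY)])"
```

```text
TCP seat [ 0.0788 -0.0023  0.0262] F [0.1 0.1 0.8]
stem seat 2/98% [[0.109, -0.014, 0.0173], [0.1724, 0.0133, 0.0316]] pitch -0.006 stemtop z at TCP+.07 0.0287
mid y at .12,.15 [-0.001  -0.0014]
t 7.78 pos [0.6413 0.2383 0.0602] F [ 0.2 -0.5  0.9] w 0.529 g 0.0
t [ -0.59   0.   -19.97] w [ 0.   1.7 -0. ] n 4.8
t [-2.88 -0.23 -0.4 ] w [0. 0. 0.] n 0.7
t [ 0.   0.  11.3] w [0. 0. 0.] n 2.7
```

jog_arm([
  {"tx": -0.1,"ty": 0,"tz": -4,"wx": 0,"wy": 0,"wz": 0,"grip": 5},
  {"tx": -0.2,"ty": 0,"tz": -8,"wx": 0,"wy": 0,"wz": 0,"grip": 5},
  {"tx": -0.4,"ty": 0,"tz": -12,"wx": 0,"wy": 0.5,"wz": 0,"grip": 5},
  {"tx": -0.5,"ty": 0,"tz": -16,"wx": 0,"wy": 1.2,"wz": 0,"grip": 3},
  {"tx": -0.6,"ty": 0,"tz": -20,"wx": 0,"wy": 1.7,"wz": 0,"grip": 1},
])

```text
t: 8.2
ee_pos: [0.6409, 0.2382, 0.2624]
tcp_rot: [0.748, 0.664, 0.0, -0.0]
ft_force: [-1.1, -0.7, 0.7]
width: 0.437
grip_force: 0.0
```

jog_arm([
  {"tx": -1.5,"ty": -0.2,"tz": 0,"wx": 0,"wy": 0,"wz": 0,"grip": 0},
  {"tx": -2.5,"ty": -0.2,"tz": 0,"wx": 0,"wy": 0,"wz": 0,"grip": 0},
  {"tx": -2.5,"ty": -0.2,"tz": 0,"wx": 0,"wy": 0,"wz": 0,"grip": 0},
  {"tx": -2.5,"ty": -0.2,"tz": 0,"wx": 0,"wy": 0,"wz": 0,"grip": 0},
  {"tx": -2.5,"ty": -0.2,"tz": 0,"wx": 0,"wy": 0,"wz": 0,"grip": 0},
])

```text
t: 8.62
ee_pos: [0.6361, 0.2137, 0.2588]
tcp_rot: [0.748, 0.664, -0.001, -0.001]
ft_force: [0.1, -0.4, -0.6]
width: 0.089
grip_force: 0.0
```

```bash
python3 -c "
from h import *
f=lambda x,z: H+rz(CY)@[x,0,z]
print(seatpt(observe()['ee_pos']))
W=[(f(.035,.122),CY)]
for d in (5,15,25,35,45,55,65,75,85): a=np.radians(d); W.append((f(-.105*np.sin(a)+.010,.105*np.cos(a)+.017),CY))
plan(W)"
```

```text
[ 5.38327526e-02 -4.67773956e-05  2.24776488e-01]
t 8.62 pos [0.6361 0.2137 0.2588] F [ 0.1 -0.4 -0.6] w 0.089 g 0.0
t [-1.88  0.02 10.28] w [-0.1  0.  -0. ] n 2.5
t [-3.42 -0.    0.04] w [0. 0. 0.] n 0.8
t [-1.8   0.    0.32] w [0. 0. 0.] n 0.4
t [-1.72  0.    0.63] w [0. 0. 0.] n 0.4
t [-1.59 -0.    0.92] w [0. 0. 0.] n 0.4
t [-1.4   0.    1.18] w [0. 0. 0.] n 0.4
t [-1.18 -0.    1.4 ] w [0. 0. 0.] n 0.4
t [-0.92  0.    1.59] w [0. 0. 0.] n 0.4
t [-0.63 -0.    1.72] w [0. 0. 0.] n 0.4
t [-0.32  0.    1.8 ] w [0. 0. 0.] n 0.4
```

jog_arm([
  {"tx": 0,"ty": 0,"tz": 3,"wx": 0,"wy": 0,"wz": 0,"grip": 0},
  {"tx": 0,"ty": 0,"tz": 6,"wx": 0,"wy": 0,"wz": 0,"grip": 0},
  {"tx": -0.5,"ty": 0,"tz": 9,"wx": 0,"wy": 0,"wz": 0,"grip": 0},
  {"tx": -1.9,"ty": 0,"tz": 10.3,"wx": 0,"wy": 0,"wz": 0,"grip": 0},
  {"tx": -1.9,"ty": 0,"tz": 10.3,"wx": 0,"wy": 0,"wz": 0,"grip": 0},
])

```text
t: 9.03
ee_pos: [0.6323, 0.1936, 0.1526]
tcp_rot: [0.748, 0.664, -0.003, -0.002]
ft_force: [-0.3, 0.2, 0.9]
width: 0.004
grip_force: 0.0
```

jog_arm([
  {"tx": -0.5,"ty": 0,"tz": 0,"wx": 0,"wy": 0,"wz": 0,"grip": 0},
  {"tx": -1,"ty": 0,"tz": 0,"wx": 0,"wy": 0,"wz": 0,"grip": 0},
  {"tx": -1.5,"ty": 0,"tz": 0,"wx": 0,"wy": 0,"wz": 0,"grip": 0},
  {"tx": -2,"ty": 0,"tz": 0,"wx": 0,"wy": 0,"wz": 0,"grip": 0},
  {"tx": -2.5,"ty": 0,"tz": 0,"wx": 0,"wy": 0,"wz": 0,"grip": 0},
])

```text
t: 9.45
ee_pos: [0.6316, 0.1701, 0.1585]
tcp_rot: [0.748, 0.664, 0.001, 0.0]
ft_force: [1.3, 2.5, 2.1]
width: 0.005
grip_force: 1.8
```

jog_arm([
  {"tx": -0.3,"ty": 0,"tz": 0,"wx": 0,"wy": 0,"wz": 0,"grip": 0},
  {"tx": -0.6,"ty": 0,"tz": 0,"wx": 0,"wy": 0,"wz": 0,"grip": 0},
  {"tx": -0.9,"ty": 0,"tz": 0,"wx": 0,"wy": 0,"wz": 0,"grip": 0},
  {"tx": -0.9,"ty": 0,"tz": 0,"wx": 0,"wy": 0,"wz": 0,"grip": 0},
  {"tx": -0.9,"ty": 0,"tz": 0,"wx": 0,"wy": 0,"wz": 0,"grip": 0},
])

```text
t: 9.87
ee_pos: [0.63, 0.1609, 0.1573]
tcp_rot: [0.748, 0.664, -0.0, 0.0]
ft_force: [1.2, 3.1, 1.5]
width: 0.004
grip_force: 1.2
```

```bash
python3 -c "
from h import *
print(seatpt(observe()['ee_pos']))
f=lambda x,z: H+rz(CY)@[x,0,z]
W=[]
for d in (15,25,35,45,55,65): a=np.radians(d); W.append((f(-.105*np.sin(a)+.010,.105*np.cos(a)+.017),CY))
plan(W)
s=take('side','s8');save(s,'s8',(130,200,330,350,4))"
```

```text
[ 0.00064149 -0.00024221  0.12331384]
t 9.87 pos [0.63   0.1609 0.1573] F [1.2 3.1 1.5] w 0.004 g 1.2
t [-1.78 -0.02  0.49] w [-0.  0. -0.] n 0.4
t [-1.72  0.    0.63] w [0. 0. 0.] n 0.4
t [-1.59 -0.    0.92] w [0. 0. 0.] n 0.4
t [-1.4   0.    1.18] w [0. 0. 0.] n 0.4
t [-1.18 -0.    1.4 ] w [0. 0. 0.] n 0.4
t [-0.92  0.    1.59] w [0. 0. 0.] n 0.4
```

View pics/s8.png

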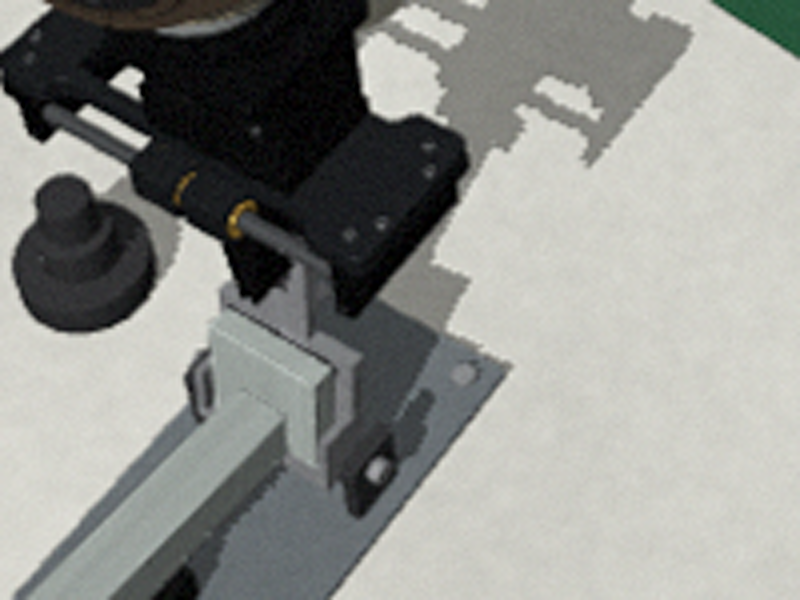

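The crop shows the post flat in the bed with its foot (265,385) squarely against the end plate (340,370), and the fingertips at (250,280) pressing the lever with about 3 N. Now I'll follow the arc.

jog_arm([
  {"tx": -0.4,"ty": 0,"tz": 0.1,"wx": 0,"wy": 0,"wz": 0,"grip": 0},
  {"tx": -0.8,"ty": 0,"tz": 0.2,"wx": 0,"wy": 0,"wz": 0,"grip": 0},
  {"tx": -1.1,"ty": 0,"tz": 0.3,"wx": 0,"wy": 0,"wz": 0,"grip": 0},
  {"tx": -1.5,"ty": 0,"tz": 0.4,"wx": 0,"wy": 0,"wz": 0,"grip": 0},
  {"tx": -1.8,"ty": 0,"tz": 0.5,"wx": 0,"wy": 0,"wz": 0,"grip": 0},
])

```text
t: 10.33
ee_pos: [0.6278, 0.1426, 0.1522]
tcp_rot: [0.748, 0.664, -0.0, 0.0]
ft_force: [1.1, 2.1, 3.6]
width: 0.002
grip_force: 1.9
```

jog_arm([
  {"tx": -0.4,"ty": 0,"tz": 0.1,"wx": 0,"wy": 0,"wz": 0,"grip": 0},
  {"tx": -0.7,"ty": 0,"tz": 0.2,"wx": 0,"wy": 0,"wz": 0,"grip": 0},
  {"tx": -1.1,"ty": 0,"tz": 0.4,"wx": 0,"wy": 0,"wz": 0,"grip": 0},
  {"tx": -1.4,"ty": 0,"tz": 0.5,"wx": 0,"wy": 0,"wz": 0,"grip": 0},
  {"tx": -1.7,"ty": 0,"tz": 0.6,"wx": 0,"wy": 0,"wz": 0,"grip": 0},
])

```text
t: 10.75
ee_pos: [0.6258, 0.126, 0.1459]
tcp_rot: [0.748, 0.664, -0.0, -0.0]
ft_force: [1.1, 3.1, -0.7]
width: 0.005
grip_force: 1.6
```

jog_arm([
  {"tx": -0.3,"ty": 0,"tz": 0.2,"wx": 0,"wy": 0,"wz": 0,"grip": 0},
  {"tx": -0.7,"ty": 0,"tz": 0.3,"wx": 0,"wy": 0,"wz": 0,"grip": 0},
  {"tx": -1,"ty": 0,"tz": 0.5,"wx": 0,"wy": 0,"wz": 0,"grip": 0},
  {"tx": -1.3,"ty": 0,"tz": 0.7,"wx": 0,"wy": 0,"wz": 0,"grip": 0},
  {"tx": -1.6,"ty": 0,"tz": 0.9,"wx": 0,"wy": 0,"wz": 0,"grip": 0},
])

```text
t: 11.17
ee_pos: [0.6238, 0.1101, 0.137]
tcp_rot: [0.748, 0.664, -0.0, -0.0]
ft_force: [1.0, 2.9, -0.1]
width: 0.008
grip_force: 1.3
```

jog_arm([
  {"tx": -0.3,"ty": 0,"tz": 0.2,"wx": 0,"wy": 0,"wz": 0,"grip": 0},
  {"tx": -0.6,"ty": 0,"tz": 0.5,"wx": 0,"wy": 0,"wz": 0,"grip": 0},
  {"tx": -0.9,"ty": 0,"tz": 0.7,"wx": 0,"wy": 0,"wz": 0,"grip": 0},
  {"tx": -1.2,"ty": 0,"tz": 1,"wx": 0,"wy": 0,"wz": 0,"grip": 0},
  {"tx": -1.4,"ty": 0,"tz": 1.2,"wx": 0,"wy": 0,"wz": 0,"grip": 0},
])

```text
t: 11.58
ee_pos: [0.6222, 0.096, 0.1249]
tcp_rot: [0.748, 0.664, -0.0, -0.0]
ft_force: [-0.2, 1.5, 0.7]
width: 0.006
grip_force: 0.7
```

```bash
python3 -c "
from h import *
print(seatpt(observe()['ee_pos']))
f=lambda x,z: H+rz(CY)@[x,0,z]
W=[]
for d in (55,65,75,82): a=np.radians(d); W.append((f(-.105*np.sin(a)+.010,.105*np.cos(a)+.017),CY))
plan(W)
s=take('side','s9');save(s,'s9',(110,170,310,320,3))"
```

```text
[-0.06471549 -0.00015242  0.09086262]
t 11.58 pos [0.6222 0.096  0.1249] F [-0.2  1.5  0.7] w 0.006 g 0.7
t [-1.13 -0.01  1.36] w [-0.  0. -0.] n 0.4
t [-0.92  0.    1.59] w [0. 0. 0.] n 0.4
t [-0.63 -0.    1.72] w [0. 0. 0.] n 0.4
t [-0.26  0.    1.26] w [0. 0. 0.] n 0.3
```

View pics/s9.png

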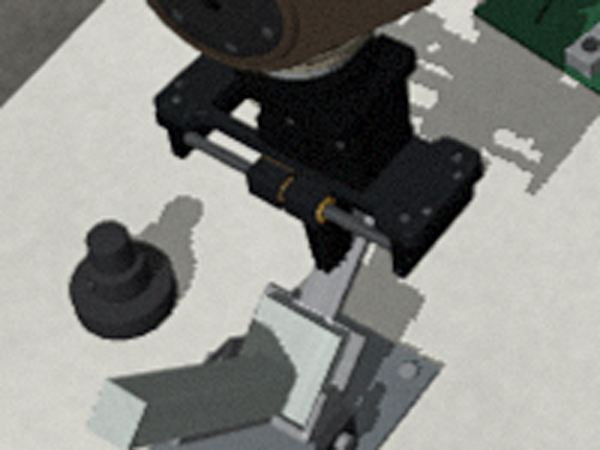

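The crop shows the cradle tilted about 45°, with the post seated in it (stem top (118,410), foot (300,350)) and the fingertip at (325,265) on the lever. Continuing.

jog_arm([
  {"tx": -0.2,"ty": 0,"tz": 0.3,"wx": 0,"wy": 0,"wz": 0,"grip": 0},
  {"tx": -0.5,"ty": 0,"tz": 0.5,"wx": 0,"wy": 0,"wz": 0,"grip": 0},
  {"tx": -0.7,"ty": 0,"tz": 0.8,"wx": 0,"wy": 0,"wz": 0,"grip": 0},
  {"tx": -0.9,"ty": 0,"tz": 1.1,"wx": 0,"wy": 0,"wz": 0,"grip": 0},
  {"tx": -1.1,"ty": 0,"tz": 1.4,"wx": 0,"wy": 0,"wz": 0,"grip": 0},
])

```text
t: 12.05
ee_pos: [0.6211, 0.0852, 0.1111]
tcp_rot: [0.748, 0.664, -0.0, 0.0]
ft_force: [-0.1, -0.5, 0.8]
width: 0.005
grip_force: 0.5
```

jog_arm([
  {"tx": -0.2,"ty": 0,"tz": 0.3,"wx": 0,"wy": 0,"wz": 0,"grip": 0},
  {"tx": -0.4,"ty": 0,"tz": 0.6,"wx": 0,"wy": 0,"wz": 0,"grip": 0},
  {"tx": -0.6,"ty": 0,"tz": 0.9,"wx": 0,"wy": 0,"wz": 0,"grip": 0},
  {"tx": -0.8,"ty": 0,"tz": 1.2,"wx": 0,"wy": 0,"wz": 0,"grip": 0},
  {"tx": -0.9,"ty": 0,"tz": 1.6,"wx": 0,"wy": 0,"wz": 0,"grip": 0},
])

```text
t: 12.47
ee_pos: [0.62, 0.0764, 0.095]
tcp_rot: [0.748, 0.664, -0.0, 0.0]
ft_force: [-0.2, -0.3, 0.2]
width: 0.007
grip_force: 0.1
```

jog_arm([
  {"tx": -0.1,"ty": 0,"tz": 0.3,"wx": 0,"wy": 0,"wz": 0,"grip": 0},
  {"tx": -0.2,"ty": 0,"tz": 0.7,"wx": 0,"wy": 0,"wz": 0,"grip": 0},
  {"tx": -0.4,"ty": 0,"tz": 1,"wx": 0,"wy": 0,"wz": 0,"grip": 0},
  {"tx": -0.5,"ty": 0,"tz": 1.4,"wx": 0,"wy": 0,"wz": 0,"grip": 0},
  {"tx": -0.6,"ty": 0,"tz": 1.7,"wx": 0,"wy": 0,"wz": 0,"grip": 0},
])

```text
t: 12.88
ee_pos: [0.6192, 0.0705, 0.0778]
tcp_rot: [0.748, 0.664, -0.0, -0.0]
ft_force: [0.5, 0.3, -0.9]
width: 0.006
grip_force: 0.0
```

jog_arm([
  {"tx": -0.1,"ty": 0,"tz": 0.3,"wx": 0,"wy": 0,"wz": 0,"grip": 0},
  {"tx": -0.1,"ty": 0,"tz": 0.6,"wx": 0,"wy": 0,"wz": 0,"grip": 0},
  {"tx": -0.2,"ty": 0,"tz": 0.9,"wx": 0,"wy": 0,"wz": 0,"grip": 0},
  {"tx": -0.2,"ty": 0,"tz": 1.2,"wx": 0,"wy": 0,"wz": 0,"grip": 0},
  {"tx": -0.2,"ty": 0,"tz": 1.2,"wx": 0,"wy": 0,"wz": 0,"grip": 0},
])

```text
t: 13.3
ee_pos: [0.6188, 0.0687, 0.0657]
tcp_rot: [0.748, 0.664, -0.0, -0.0]
ft_force: [0.5, -0.1, 0.3]
width: 0.007
grip_force: 0.0
```

```bash
python3 -c "
from h import *
print(seatpt(observe()['ee_pos']));plan([])
s=take('side','s10')
import numpy as np
l=(pts(s)-H)@rz(CY)
im=np.hstack([cv2.resize(s['pixels'][150:320,100:300],None,fx=3,fy=3,interpolation=cv2.INTER_CUBIC)])
cv2.imwrite('pics/s10.png',im[:,:,::-1])
m=(np.abs(l[...,0]+.03)<.06)&(np.abs(l[...,1])<.03)&(l[...,2]>.11)&(l[...,2]<.2)&(s['pixels'].min(-1)>120)
print(m.sum(),np.percentile(l[m],[1,50,99],axis=0))"
```

```text
[-9.22668140e-02 -1.06399362e-05  3.16664057e-02]
t 13.30 pos [0.6188 0.0687 0.0657] F [ 0.5 -0.1  0.3] w 0.007 g 0.0
504 [[-0.02799096 -0.0148137   0.1162285 ]
 [-0.00123475 -0.00021637  0.16378129]
 [ 0.00597217  0.01313422  0.17318399]]
```

View pics/s10.png

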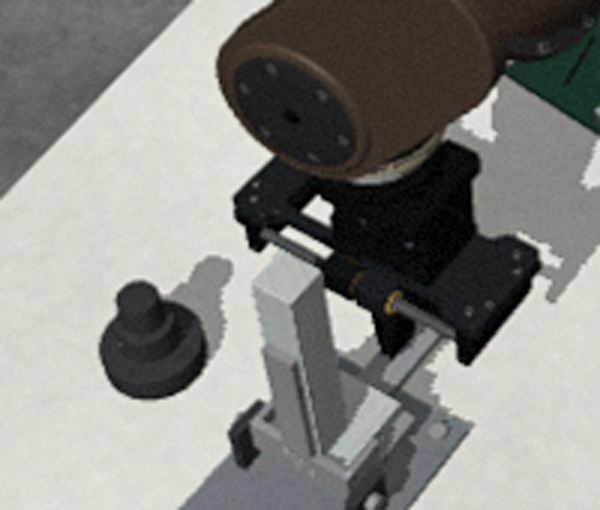

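The cradle is fully up: the stem's top is at (288,275), the post stands against the bed with its foot at (365,420), and the lever lies level at (420,360). I'll retreat upwards and come over the stem.

jog_arm([
  {"tx": -0.5,"ty": 0,"tz": -4,"wx": 0,"wy": 0,"wz": 0,"grip": 0},
  {"tx": -0.5,"ty": 0,"tz": -8,"wx": 0,"wy": 0,"wz": 0,"grip": 0},
  {"tx": -0.5,"ty": 0,"tz": -12,"wx": 0,"wy": 0,"wz": 0,"grip": 0},
  {"tx": -0.5,"ty": 0,"tz": -16,"wx": 0,"wy": 0,"wz": 0,"grip": 3},
  {"tx": -0.5,"ty": 0,"tz": -20,"wx": 0,"wy": 0,"wz": 0,"grip": 6},
])

```text
t: 13.77
ee_pos: [0.618, 0.0638, 0.2687]
tcp_rot: [0.748, 0.664, 0.0, 0.0]
ft_force: [0.9, -0.3, -0.1]
width: 0.095
grip_force: 0.0
```

jog_arm([
  {"tx": 0,"ty": 0,"tz": -2.5,"wx": 0,"wy": 0,"wz": 0,"grip": 6},
  {"tx": 2.5,"ty": 0,"tz": -2.5,"wx": 0,"wy": 0,"wz": 0,"grip": 6},
  {"tx": 5,"ty": 0,"tz": -2.5,"wx": 0,"wy": 0,"wz": 0,"grip": 6},
  {"tx": 7.5,"ty": 0,"tz": -2.5,"wx": 0,"wy": 0,"wz": 0,"grip": 6},
  {"tx": 8.2,"ty": 0,"tz": -2.5,"wx": 0,"wy": 0,"wz": 0,"grip": 6},
])

```text
t: 14.18
ee_pos: [0.6281, 0.1479, 0.2916]
tcp_rot: [0.747, 0.664, 0.0, -0.0]
ft_force: [-0.6, -0.3, 0.8]
width: 0.434
grip_force: 0.0
```

jog_arm([
  {"tx": 0,"ty": 0,"tz": 0,"wx": 0,"wy": 0,"wz": 0,"grip": 6},
  {"tx": 0,"ty": 0,"tz": 0,"wx": 0,"wy": 0,"wz": 0,"grip": 6},
  {"tx": 0,"ty": 0,"tz": 0,"wx": 0,"wy": 0,"wz": 0,"grip": 6},
  {"tx": 0,"ty": 0,"tz": 0,"wx": 0,"wy": 0,"wz": 0,"grip": 6},
  {"tx": 0,"ty": 0,"tz": 0,"wx": 0,"wy": 0,"wz": 0,"grip": 6},
])

```text
t: 14.6
ee_pos: [0.6282, 0.1442, 0.2913]
tcp_rot: [0.748, 0.663, -0.0, 0.0]
ft_force: [-1.3, -0.1, -0.1]
width: 0.632
grip_force: 0.0
```

```bash
cat >> h.py <<'E'
def stem(tag,org,Y,z0,z1,cam='side',th=90,xr=(-.06,.06),yr=(-.04,.04)):
    "points of the upright stem between heights, in the frame org,Y"
    s=take(cam,tag) if not isinstance(tag,dict) else tag; l=(pts(s)-org)@rz(Y); px=s['pixels'].astype(int).min(-1)
    m=(px>th)&(l[...,0]>xr[0])&(l[...,0]<xr[1])&(l[...,1]>yr[0])&(l[...,1]<yr[1])&(l[...,2]>z0)&(l[...,2]<z1)
    return l[m]
E
python3 -c "
from h import *
print(seatpt(observe()['ee_pos']))
for z0,z1 in ((.125,.14),(.14,.155),(.155,.168),(.168,.18)):
    q=stem('s11',H,CY,z0,z1); print(z0,len(q),np.percentile(q,[2,98],axis=0).round(4).tolist() if len(q) else '')
# fit upright stem box 
q=stem('s11',H,CY,.122,.18); print(fit(q,[(-28,0,-14,14,100,170)],[0,0,0,0]))
f=lambda x,z: H+rz(CY)@[x,0,z]
plan([(f(-.014,.20),CY),(f(-.014,.146),CY)])"
```

```text
[-0.01616141 -0.00040058  0.2573404 ]
0.125 62 [[-0.0274, -0.0125, 0.1252], [0.0008, 0.0125, 0.1398]]
0.14 64 [[-0.0269, -0.0133, 0.1402], [0.0008, 0.0126, 0.1548]]
0.155 53 [[-0.0014, -0.0136, 0.1556], [0.0005, 0.0113, 0.1679]]
0.168 243 [[-0.0275, -0.0139, 0.1686], [0.0, 0.0122, 0.1732]]
(array([-0.00044643, -0.00137052,  0.00114572, -0.01126517]), np.float64(0.000469910836109394), np.float64(0.0013728554497907221))
t 14.85 pos [0.6282 0.1449 0.2913] F [ 0.3 -0.1  0.4] w 0.632 g 0.0
t [ 0.15 -0.03  5.73] w [ 0.  0. -0.] n 1.4
t [0.  0.  5.4] w [0. 0. 0.] n 1.3
```

jog_arm([
  {"tx": 0.15,"ty": 0.05,"tz": 2.5,"wx": 0,"wy": 0,"wz": 0,"grip": 6},
  {"tx": 0.15,"ty": 0.05,"tz": 5,"wx": 0,"wy": 0,"wz": 0,"grip": 6},
  {"tx": 0.15,"ty": 0.05,"tz": 7.5,"wx": 0,"wy": 0,"wz": 0,"grip": 6},
  {"tx": 0.15,"ty": 0.05,"tz": 10,"wx": 0,"wy": 0,"wz": 0,"grip": 6},
  {"tx": 0.15,"ty": 0.05,"tz": 11.1,"wx": 0,"wy": 0,"wz": 0,"grip": 6},
])

```text
t: 15.27
ee_pos: [0.6278, 0.1464, 0.1773]
tcp_rot: [0.748, 0.664, -0.002, -0.001]
ft_force: [0.6, -0.6, -0.8]
width: 0.633
grip_force: 0.0
```

jog_arm([
  {"tx": 0,"ty": 0,"tz": 0,"wx": 0,"wy": 0,"wz": 0,"grip": 5},
  {"tx": 0,"ty": 0,"tz": 0,"wx": 0,"wy": 0,"wz": 0,"grip": 4},
  {"tx": 0,"ty": 0,"tz": 0,"wx": 0,"wy": 0,"wz": 0,"grip": 3},
  {"tx": 0,"ty": 0,"tz": 0,"wx": 0,"wy": 0,"wz": 0,"grip": 2},
  {"tx": 0,"ty": 0,"tz": 0,"wx": 0,"wy": 0,"wz": 0,"grip": 2},
])

```text
t: 15.68
ee_pos: [0.6292, 0.1466, 0.1816]
tcp_rot: [0.748, 0.664, 0.001, 0.001]
ft_force: [-0.8, -0.6, 0.1]
width: 0.339
grip_force: 0.0
```

jog_arm([
  {"tx": 0,"ty": 0,"tz": 0,"wx": 0,"wy": 0,"wz": 0,"grip": 2},
  {"tx": 0,"ty": 0,"tz": 0,"wx": 0,"wy": 0,"wz": 0,"grip": 2},
  {"tx": 0,"ty": 0,"tz": 0,"wx": 0,"wy": 0,"wz": 0,"grip": 2},
  {"tx": 0,"ty": 0,"tz": 0,"wx": 0,"wy": 0,"wz": 0,"grip": 2},
  {"tx": 0,"ty": 0,"tz": 0,"wx": 0,"wy": 0,"wz": 0,"grip": 2},
])

```text
t: 16.1
ee_pos: [0.6292, 0.1467, 0.1813]
tcp_rot: [0.748, 0.664, 0.001, 0.001]
ft_force: [0.2, -0.3, 6.8]
width: 0.294
grip_force: 30.0
```

```bash
python3 -c "
from h import *
print(seatpt(observe()['ee_pos'])); plan([])"
```

```text
[-0.01359677 -0.00116408  0.14733891]
t 16.10 pos [0.6292 0.1467 0.1813] F [ 0.2 -0.3  6.8] w 0.294 g 30.0
```

jog_arm([
  {"tx": 0,"ty": 0,"tz": -0.5,"wx": 0,"wy": 0,"wz": 0,"grip": 2},
  {"tx": 0,"ty": 0,"tz": -1.5,"wx": 0,"wy": 0,"wz": 0,"grip": 2},
  {"tx": 0,"ty": 0,"tz": -3,"wx": 0,"wy": 0,"wz": 0,"grip": 2},
  {"tx": 0,"ty": 0,"tz": -4.5,"wx": 0,"wy": 0,"wz": 0,"grip": 2},
  {"tx": 0,"ty": 0,"tz": -6,"wx": 0,"wy": 0,"wz": 0,"grip": 2},
])

```text
t: 16.52
ee_pos: [0.6285, 0.1466, 0.241]
tcp_rot: [0.748, 0.664, -0.001, -0.0]
ft_force: [-0.7, -0.5, -5.8]
width: 0.297
grip_force: 30.0
```

jog_arm([
  {"tx": 0,"ty": 0,"tz": -2,"wx": 0,"wy": 0,"wz": 0,"grip": 2},
  {"tx": 0,"ty": 0,"tz": -4,"wx": 0,"wy": 0,"wz": 0,"grip": 2},
  {"tx": 0,"ty": 0,"tz": -6,"wx": 0,"wy": 0,"wz": 0,"grip": 2},
  {"tx": 0,"ty": 0,"tz": -6,"wx": 0,"wy": 0,"wz": 0,"grip": 2},
  {"tx": 0,"ty": 0,"tz": -6,"wx": 0,"wy": 0,"wz": 0,"grip": 2},
])

```text
t: 16.93
ee_pos: [0.6287, 0.1466, 0.3007]
tcp_rot: [0.748, 0.664, 0.0, 0.0]
ft_force: [-0.7, 0.1, -6.2]
width: 0.295
grip_force: 30.0
```

```bash
python3 -c "
from h import *
p=observe()['ee_pos']; print(observe()['q'].round(2))
g=MK+rz(MY)@[-.0136-.04,0,.1473+.12]; g[2]=.27
dl=(MY-CY); W=[]
for k in (.2,.4,.6,.8,1): q=p+(g-p)*k; q[2]=p[2] if k<.9 else g[2]; W.append((q,CY+dl*k))
plan(W)"
```

```text
[ 0.13  0.47  1.41 -0.    1.26  0.25]
t 16.93 pos [0.6287 0.1466 0.3007] F [-0.7  0.1 -6.2] w 0.295 g 30.0
t [-9.17 -1.6  -0.  ] w [ 0.1 -0.  19.9] n 2.8
t [-9.17  1.61  0.  ] w [ 0.   0.  19.9] n 2.8
t [-8.07  4.64  0.  ] w [ 0.   0.  19.9] n 2.8
t [-6.01  7.11  0.  ] w [ 0.   0.  19.9] n 2.8
t [-3.23  8.73  3.07] w [ 0.   0.  19.9] n 2.8
```

jog_arm([
  {"tx": -1.8,"ty": -0.3,"tz": 0,"wx": 0,"wy": 0,"wz": 4,"grip": 2},
  {"tx": -3.7,"ty": -0.6,"tz": 0,"wx": 0,"wy": 0,"wz": 8,"grip": 2},
  {"tx": -5.5,"ty": -1,"tz": 0,"wx": 0,"wy": 0,"wz": 12,"grip": 2},
  {"tx": -7.3,"ty": -1.3,"tz": 0,"wx": 0,"wy": 0,"wz": 16,"grip": 2},
  {"tx": -9.2,"ty": -1.6,"tz": 0,"wx": 0,"wy": 0,"wz": 19.9,"grip": 2},
])

```text
t: 17.35
ee_pos: [0.601, 0.0565, 0.2983]
tcp_rot: [0.852, 0.523, -0.001, -0.001]
ft_force: [0.9, -0.4, -4.9]
width: 0.292
grip_force: 30.0
```

jog_arm([
  {"tx": -1.8,"ty": 0.3,"tz": 0,"wx": 0,"wy": 0,"wz": 4,"grip": 2},
  {"tx": -3.7,"ty": 0.6,"tz": 0,"wx": 0,"wy": 0,"wz": 8,"grip": 2},
  {"tx": -5.5,"ty": 1,"tz": 0,"wx": 0,"wy": 0,"wz": 12,"grip": 2},
  {"tx": -7.3,"ty": 1.3,"tz": 0,"wx": 0,"wy": 0,"wz": 16,"grip": 2},
  {"tx": -9.2,"ty": 1.6,"tz": 0,"wx": 0,"wy": 0,"wz": 19.9,"grip": 2},
])

```text
t: 17.77
ee_pos: [0.574, -0.0329, 0.2984]
tcp_rot: [0.93, 0.368, -0.001, -0.001]
ft_force: [0.2, 0.1, -4.9]
width: 0.292
grip_force: 30.0
```

jog_arm([
  {"tx": -1.6,"ty": 0.9,"tz": 0,"wx": 0,"wy": 0,"wz": 4,"grip": 2},
  {"tx": -3.2,"ty": 1.8,"tz": 0,"wx": 0,"wy": 0,"wz": 8,"grip": 2},
  {"tx": -4.8,"ty": 2.8,"tz": 0,"wx": 0,"wy": 0,"wz": 12,"grip": 2},
  {"tx": -6.4,"ty": 3.7,"tz": 0,"wx": 0,"wy": 0,"wz": 16,"grip": 2},
  {"tx": -8.1,"ty": 4.6,"tz": 0,"wx": 0,"wy": 0,"wz": 19.9,"grip": 2},
])

```text
t: 18.18
ee_pos: [0.5468, -0.1219, 0.2985]
tcp_rot: [0.979, 0.202, -0.001, -0.001]
ft_force: [0.5, 0.5, -5.0]
width: 0.295
grip_force: 30.0
```

jog_arm([
  {"tx": -1.2,"ty": 1.4,"tz": 0,"wx": 0,"wy": 0,"wz": 4,"grip": 2},
  {"tx": -2.4,"ty": 2.8,"tz": 0,"wx": 0,"wy": 0,"wz": 8,"grip": 2},
  {"tx": -3.6,"ty": 4.3,"tz": 0,"wx": 0,"wy": 0,"wz": 12,"grip": 2},
  {"tx": -4.8,"ty": 5.7,"tz": 0,"wx": 0,"wy": 0,"wz": 16,"grip": 2},
  {"tx": -6,"ty": 7.1,"tz": 0,"wx": 0,"wy": 0,"wz": 19.9,"grip": 2},
])

```text
t: 18.6
ee_pos: [0.52, -0.2109, 0.2985]
tcp_rot: [1.0, 0.03, -0.001, -0.001]
ft_force: [-0.7, 0.2, -4.7]
width: 0.293
grip_force: 30.0
```

```bash
python3 -c "
from h import *
g=MK+rz(MY)@[-.0136-.04,0,.1473+.12]; g[2]=.27
plan([(g,MY)])"
```

```text
t 18.60 pos [ 0.52   -0.2109  0.2985] F [-0.7  0.2 -4.7] w 0.293 g 30.0
t [-3.04  8.66  2.85] w [-0.1  0.2 19.7] n 2.8
```

jog_arm([
  {"tx": -0.8,"ty": 2.2,"tz": 0,"wx": 0,"wy": 0,"wz": 5,"grip": 2},
  {"tx": -1.5,"ty": 4.3,"tz": 0.7,"wx": 0,"wy": 0,"wz": 10,"grip": 2},
  {"tx": -2.3,"ty": 6.5,"tz": 1.5,"wx": 0,"wy": 0,"wz": 15,"grip": 2},
  {"tx": -3,"ty": 8.7,"tz": 2.3,"wx": 0,"wy": 0,"wz": 19.8,"grip": 2},
  {"tx": -3,"ty": 8.7,"tz": 2.9,"wx": 0,"wy": 0,"wz": 19.8,"grip": 2},
])

```text
t: 19.02
ee_pos: [0.4949, -0.3019, 0.2688]
tcp_rot: [0.989, -0.145, -0.001, -0.0]
ft_force: [1.1, -0.2, -6.4]
width: 0.291
grip_force: 30.0
```

jog_arm([
  {"tx": 0,"ty": 0,"tz": 1,"wx": 0,"wy": 0,"wz": 0,"grip": 2},
  {"tx": 0,"ty": 0,"tz": 3,"wx": 0,"wy": 0,"wz": 0,"grip": 2},
  {"tx": 0,"ty": 0,"tz": 5,"wx": 0,"wy": 0,"wz": 0,"grip": 2},
  {"tx": 0,"ty": 0,"tz": 7,"wx": 0,"wy": 0,"wz": 0,"grip": 2},
  {"tx": 0,"ty": 0,"tz": 7,"wx": 0,"wy": 0,"wz": 0,"grip": 2},
])

```text
t: 19.43
ee_pos: [0.495, -0.2969, 0.1968]
tcp_rot: [0.99, -0.14, -0.003, -0.002]
ft_force: [-0.8, -0.5, -6.4]
width: 0.295
grip_force: 30.0
```

```bash
python3 -c "
from h import *
for i in range(2): s=take('side','s12')
t=take('top','t12')
o=observe(); print('TCP mark frame',(rz(MY).T@(o['ee_pos']-MK)).round(4), o['ft_force'].round(1))
plan([(MK+rz(MY)@[-.0136-.03,0,.1473+.003],MY)])
im=np.hstack([cv2.resize(d['pixels'][b[1]:b[1]+130,b[0]:b[0]+130],None,fx=3,fy=3,interpolation=cv2.INTER_CUBIC) for d,b in ((s,(270,110)),(t,(330,170)))])
cv2.imwrite('pics/c12.png',im[:,:,::-1])"
```

```text
TCP mark frame [-0.0517  0.0011  0.1957] [ 0.7 -0.2 -5.1]
t 19.58 pos [ 0.4968 -0.2986  0.2017] F [ 0.7 -0.2 -5.1] w 0.294 g 30.0
t [0.81 0.11 4.54] w [-0.  -0.   0.2] n 1.1
```

View pics/c12.png

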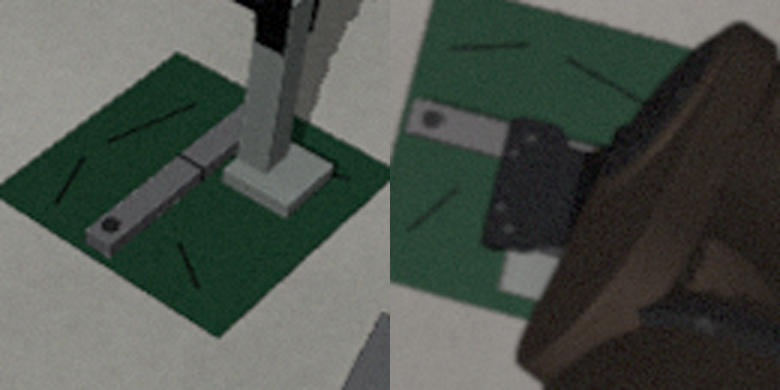

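Side crop (left): the post hangs upright just above the sheet with its toe towards the robot (foot at (280,175)), and the scribed line is at (195,168). In the top crop (right) the arm hides the post. I'll check the mark line and the post pose numerically.

```bash
cat >> h.py <<'E'
UP=[(-28,0,-14,14,0,140),(-60,0,-30,30,0,14)]
def upfit(s,guess,th=95,zcut=.125):
    l=(pts(s)-MK)@rz(MY); px=s['pixels'].astype(int)
    e=np.min([np.abs(sdf((l-guess).reshape(-1,3),b)) for b in UP],0).reshape(420,560)
    m=(e<.012)&(l[...,2]-guess[2]<zcut)&(l[...,2]>.018)&((px[...,1]-px[...,0])<25)
    q=l[m]
    def f(x): 
        p=R.from_rotvec(x[3:]).inv().apply(q-x[:3]); return np.min([np.abs(sdf(p,b)) for b in UP],0)
    r=least_squares(f,[*guess,0,0,0],loss='soft_l1',f_scale=.002,x_scale=[.01]*3+[.05]*3,diff_step=1e-4)
    print('post heel in mark frame',r.x[:3].round(4),'rotvec',r.x[3:].round(3),len(q),'res',np.median(r.fun).round(4))
E
python3 - <<'E'
from h import *
for t in ('top0','side0','s12'):
    s=load(t); l=(pts(s)-MK)@rz(MY); g=s['pixels'].astype(float).mean(-1)
    m=(l[...,0]>.003)&(l[...,0]<.022)&(np.abs(l[...,1])<.05)&(l[...,2]>.008)&(l[...,2]<.03)
    y=l[m][:,1]; v=g[m]; b=np.arange(-.05,.0501,.002); 
    pr=[v[(y>=a)&(y<a+.002)].mean() for a in b[:-1]]; pr=np.array(pr)
    i=np.argsort(pr)[:4]; print(t,'line y',[(round(b[k]*1000+1),round(pr[k])) for k in i],'median',np.nanmedian(pr))
    e=near(pts(s),MK[:2],.2,.016,.05); e=(e-MK)@rz(MY); e=e[(e[:,0]>-.005)&(e[:,0]<.03)]; print('bar y',np.percentile(e[:,1],[.5,99.5]),'x',np.percentile(e[:,0],[1,99]))
upfit(load('s12'),np.array([-.038,.001,.0484]))
E
```

```text
top0 line y [(1, 61), (3, 72), (-1, 75), (5, 84)] median 88.31481481481482
bar y [-0.11292169  0.11516177] x [4.08219679e-05 2.49287516e-02]
side0 line y [(1, 42), (-1, 54), (3, 64), (39, 78)] median 80.14166666666667
bar y [-0.11323442  0.11552088] x [-0.00151919  0.02477191]
s12 line y [(1, 47), (3, 60), (-1, 68), (-3, 75)] median 85.33333333333334
bar y [-0.07730652  0.11510376] x [-0.00145473  0.02514972]
post heel in mark frame [-0.0372 -0.0009  0.0474] rotvec [ 0.002 -0.001  0.   ] 1151 res 0.0008
```

jog_arm([
  {"tx": 1,"ty": -0.1,"tz": 1,"wx": 0,"wy": 0,"wz": 0,"grip": 2},
  {"tx": 2,"ty": -0.15,"tz": 2,"wx": 0,"wy": 0,"wz": 0,"grip": 2},
  {"tx": 3,"ty": -0.15,"tz": 3,"wx": 0,"wy": 0,"wz": 0,"grip": 2},
  {"tx": 3,"ty": -0.15,"tz": 4,"wx": 0,"wy": 0,"wz": 0,"grip": 2},
  {"tx": 3,"ty": -0.15,"tz": 4,"wx": 0,"wy": 0,"wz": 0,"grip": 2},
])

```text
t: 20.0
ee_pos: [0.5254, -0.3054, 0.1585]
tcp_rot: [0.99, -0.141, -0.002, -0.001]
ft_force: [0.2, 0.6, -6.0]
width: 0.291
grip_force: 30.0
```

jog_arm([
  {"tx": 0.2,"ty": 0,"tz": 0,"wx": 0,"wy": 0,"wz": 0,"grip": 2},
  {"tx": 0.4,"ty": 0,"tz": 0,"wx": 0,"wy": 0,"wz": 0,"grip": 2},
  {"tx": 0.4,"ty": 0,"tz": 0.1,"wx": 0,"wy": 0,"wz": 0,"grip": 2},
  {"tx": 0.4,"ty": 0,"tz": 0.2,"wx": 0,"wy": 0,"wz": 0,"grip": 2},
  {"tx": 0.4,"ty": 0,"tz": 0.2,"wx": 0,"wy": 0,"wz": 0,"grip": 2},
])

```text
t: 20.42
ee_pos: [0.5294, -0.3071, 0.1595]
tcp_rot: [0.99, -0.141, 0.0, 0.0]
ft_force: [0.2, -0.7, -5.5]
width: 0.296
grip_force: 30.0
```

```bash
python3 -c "
from h import *
for i in range(2): s=take('side','s13')
o=observe(); T=rz(MY).T@(o['ee_pos']-MK); print('TCP mark frame',T.round(4), o['ft_force'].round(1))
upfit(s,T+[.0145,-.001,-.1483])"
```

```text
TCP mark frame [-0.018   0.0021  0.1536] [-0.1 -0.3 -5.8]
post heel in mark frame [-0.0012 -0.0014  0.008 ] rotvec [ 0.    -0.008 -0.015] 938 res 0.0008
```

jog_arm([
  {"tx": 0,"ty": 0,"tz": 0.1,"wx": 0,"wy": 0,"wz": 0,"grip": 2},
  {"tx": 0,"ty": 0,"tz": 0.2,"wx": 0,"wy": 0,"wz": 0,"grip": 2},
  {"tx": 0.05,"ty": 0,"tz": 0.3,"wx": 0,"wy": 0,"wz": 0,"grip": 2},
  {"tx": 0.1,"ty": 0,"tz": 0.4,"wx": 0,"wy": 0,"wz": 0,"grip": 2},
  {"tx": 0.15,"ty": 0,"tz": 0.4,"wx": 0,"wy": 0,"wz": 0,"grip": 2},
])

```text
t: 20.93
ee_pos: [0.5309, -0.3075, 0.155]
tcp_rot: [0.99, -0.141, -0.0, -0.0]
ft_force: [-0.8, 0.7, -6.8]
width: 0.291
grip_force: 30.0
```

```bash
python3 -c "
from h import *
for i in range(2): s=take('side','s14')
o=observe(); T=rz(MY).T@(o['ee_pos']-MK); print('TCP mark frame',T.round(4), (rz(MY).T@o['ft_force']).round(1))
upfit(s,T+[.0145,-.001,-.1483])"
```

```text
TCP mark frame [-0.0165  0.0022  0.1491] [-0.6 -1.2 -5.5]
post heel in mark frame [ 0.0001 -0.001   0.0051] rotvec [ 0.002 -0.008 -0.007] 685 res 0.0006
```

jog_arm([
  {"tx": 0.05,"ty": 0,"tz": 0.05,"wx": 0,"wy": 0,"wz": 0,"grip": 2},
  {"tx": 0.1,"ty": 0,"tz": 0.1,"wx": 0,"wy": 0,"wz": 0,"grip": 2},
  {"tx": 0.1,"ty": 0,"tz": 0.15,"wx": 0,"wy": 0,"wz": 0,"grip": 2},
  {"tx": 0.1,"ty": 0,"tz": 0.2,"wx": 0,"wy": 0,"wz": 0,"grip": 2},
  {"tx": 0.1,"ty": 0,"tz": 0.2,"wx": 0,"wy": 0,"wz": 0,"grip": 2},
])

```text
t: 21.45
ee_pos: [0.5318, -0.3077, 0.1534]
tcp_rot: [0.99, -0.141, -0.0, -0.0]
ft_force: [-2.1, 1.6, -2.5]
width: 0.295
grip_force: 30.0
```

```bash
python3 -c "
from h import *
for i in range(2): s=take('side','s15')
o=observe(); T=rz(MY).T@(o['ee_pos']-MK); print('TCP mark frame',T.round(4), (rz(MY).T@o['ft_force']).round(1),o['wrist_torque'].round(2))
upfit(s,T+[.0145,-.001,-.1483])"
```

```text
TCP mark frame [-0.0155  0.0022  0.1474] [-4.   0.9 -1.3] [ 0.58  1.19 -0.1 ]
post heel in mark frame [-0.0001 -0.0012  0.0048] rotvec [-0.003 -0.002 -0.011] 608 res 0.0008
```

jog_arm([
  {"tx": 0,"ty": 0,"tz": 0.05,"wx": 0,"wy": 0,"wz": 0,"grip": 2},
  {"tx": 0,"ty": 0,"tz": 0.05,"wx": 0,"wy": 0,"wz": 0,"grip": 2},
  {"tx": 0,"ty": 0,"tz": 0.05,"wx": 0,"wy": 0,"wz": 0,"grip": 3.5},
  {"tx": 0,"ty": 0,"tz": 0.05,"wx": 0,"wy": 0,"wz": 0,"grip": 5},
  {"tx": 0,"ty": 0,"tz": 0.05,"wx": 0,"wy": 0,"wz": 0,"grip": 6},
])

```text
t: 21.97
ee_pos: [0.5325, -0.3082, 0.1531]
tcp_rot: [0.99, -0.141, 0.001, 0.0]
ft_force: [-0.1, -0.4, 0.1]
width: 0.448
grip_force: 0.0
```

jog_arm([
  {"tx": 0,"ty": 0,"tz": 0,"wx": 0,"wy": 0,"wz": 0,"grip": 6},
  {"tx": 0,"ty": 0,"tz": 0,"wx": 0,"wy": 0,"wz": 0,"grip": 6},
  {"tx": 0,"ty": 0,"tz": 0,"wx": 0,"wy": 0,"wz": 0,"grip": 6},
  {"tx": 0,"ty": 0,"tz": 0,"wx": 0,"wy": 0,"wz": 0,"grip": 6},
  {"tx": 0,"ty": 0,"tz": 0,"wx": 0,"wy": 0,"wz": 0,"grip": 6},
])

```text
t: 22.38
ee_pos: [0.532, -0.3078, 0.1528]
tcp_rot: [0.99, -0.141, 0.0, 0.0]
ft_force: [-0.6, 0.4, 0.0]
width: 0.625
grip_force: 0.0
```

```bash
python3 -c "
from h import *
for i in range(2): s=take('side','s16')
o=observe(); T=rz(MY).T@(o['ee_pos']-MK); print('TCP mark frame',T.round(4), (rz(MY).T@o['ft_force']).round(1),o['width'])
upfit(s,T+[.0145,-.001,-.1483])"
```

```text
TCP mark frame [-0.0154  0.0021  0.1468] [-0.4  0.3  0.4] 0.6309180323074061
post heel in mark frame [ 0.0004 -0.0012  0.0049] rotvec [-0.002 -0.005 -0.004] 584 res 0.0008
```

jog_arm([
  {"tx": 0,"ty": 0,"tz": -1.5,"wx": 0,"wy": 0,"wz": 0,"grip": 6},
  {"tx": 0,"ty": 0,"tz": -3.5,"wx": 0,"wy": 0,"wz": 0,"grip": 6},
  {"tx": 0,"ty": 0,"tz": -6.5,"wx": 0,"wy": 0,"wz": 0,"grip": 6},
  {"tx": 0,"ty": 0,"tz": -10,"wx": 0,"wy": 0,"wz": 0,"grip": 6},
  {"tx": 0,"ty": 0,"tz": -14,"wx": 0,"wy": 0,"wz": 0,"grip": 6},
])

```text
t: 22.9
ee_pos: [0.5314, -0.3074, 0.2933]
tcp_rot: [0.99, -0.141, -0.001, -0.0]
ft_force: [1.5, -0.4, 0.1]
width: 0.634
grip_force: 0.0
```

jog_arm([
  {"tx": 0,"ty": -4,"tz": 0,"wx": 0,"wy": 0,"wz": 0,"grip": 6},
  {"tx": 0,"ty": -8,"tz": 0,"wx": 0,"wy": 0,"wz": 0,"grip": 6},
  {"tx": 0,"ty": -12,"tz": 0,"wx": 0,"wy": 0,"wz": 0,"grip": 6},
  {"tx": 0,"ty": -16,"tz": 0,"wx": 0,"wy": 0,"wz": 0,"grip": 6},
  {"tx": 0,"ty": -20,"tz": 0,"wx": 0,"wy": 0,"wz": 0,"grip": 6},
])

```text
t: 23.32
ee_pos: [0.5879, -0.114, 0.293]
tcp_rot: [0.99, -0.141, 0.0, 0.0]
ft_force: [0.8, -0.8, 0.2]
width: 0.631
grip_force: 0.0
```

Run:
```python
from h import *
UP[0]=(-28,0,-14,14,0,170)
for c in ('side','top'):
    s=take(c,c+'17'); upfit(s,np.array([0,-.001,.0]),zcut=.19)
    l=(pts(s)-MK)@rz(MY); m=(l[...,2]>.15)&(np.abs(l[...,1])<.03)&(np.abs(l[...,0]+.014)<.03)&(l[...,2]<.19)
    print(c,m.sum(),np.percentile(l[m],[2,50,98],axis=0).round(4).tolist() if m.sum() else '')
print(observe()['ft_force'],observe()['ee_pos'],observe()['t'])
```

```text
post heel in mark frame [ 0.0002 -0.001   0.0026] rotvec [ 0.001 -0.002 -0.016] 1013 res 0.0008
side 246 [[-0.0293, -0.0143, 0.1507], [-0.018, 0.0075, 0.1681], [-0.0001, 0.0151, 0.1736]]
post heel in mark frame [0.0005 0.0001 0.0003] rotvec [-0.001 -0.002 -0.005] 595 res 0.0003
top 287 [[-0.0278, -0.0128, 0.1523], [-0.015, 0.0022, 0.1696], [-0.0006, 0.0147, 0.1727]]
[-0.26073026 -0.58124282 -0.5635933 ] [ 0.58862766 -0.11097415  0.29298751] 23.4167
```

Both cameras agree: the heel is within 1 mm of the mark, the post is upright, and its back is flush with the bar. Handing in.

```bash
python3 -c "
from h import *
print(finish_job())"
```

```text
the job is handed in; nothing more can be done
None
```

The job is handed in. The cradle tipped fully up with the post unheld, and the post now stands released on the sheet, back against the straightedge, toe towards the robot and about 1 mm off the mark by both cameras. The hand-in gave no verdict.

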